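# Load the sample tray, slide it to its mark, stand up the stirring rods

## Task

Get the next stirring batch ready: take every amber sample jar out of the blue bin and stand it upright in the steel tray where the tray is, and only then slide the loaded tray along the bench, never lifting it, until it sits centred and square inside the white outline with the jars still standing in it. Also stand every stirring rod from the sloped rack upright in the steel cup with the blue band, at any time, and leave the other things on the bench where they are.

Things in the scene. Friction and masses are not known exactly. Their poses are not given: they have to be found in the camera images.
- tray: loose open stainless-steel tray on the bench, 110 mm (its x) by 210 mm (its y), outer height 30 mm, walls and floor 5 mm thick, 0.3 to 0.65 kg. Origin at the centre of its underside
- mark: white painted outline on the black bench, flat (nothing to bump into), 145 mm (its x) by 245 mm (its y) outside, line 8 mm wide. Origin at its centre on the bench surface, axes as the tray's
- bin: fixed blue bin, 220 mm (its x) by 85 mm (its y), 30 mm high, walls and floor 5 mm; two dividers as high as the walls make three compartments in a row along x, centred at x = -72, 0 and 72 mm, one jar at most in each. Origin at the centre of its underside
- cup: fixed bright steel cup with a blue band, the rod holder: 80 mm high, 60 mm outer diameter, wall 3.5 mm, floor 6 mm thick. Origin at the centre of its underside
- rack: fixed aluminium rack, 200 mm (its x) by 182 mm (its y), up to 125 mm high, rising at 35 degrees towards its +x, away from the robot. Up to three rods lie along the slope at y = -58, 0, 58 mm, middle 74 mm above the bench, a stop at the lower end, 6 mm high side guides on cross bars 60 mm below and above the middle, open between. Origin on the bench under its middle
- jar1: sample jar 1 (may be absent): amber round jar with white cap, 64 mm tall, 46 mm body diameter, 85 to 170 g. Origin at centre of its underside, z up through the cap. Starts standing in a compartment of the blue bin
- jar2: sample jar 2 (may be absent): amber round jar with white cap, 64 mm tall, 46 mm body diameter, 85 to 170 g. Origin at centre of its underside, z up through the cap. Starts standing in a compartment of the blue bin
- jar3: sample jar 3 (may be absent): amber round jar with white cap, 64 mm tall, 46 mm body diameter, 85 to 170 g. Origin at centre of its underside, z up through the cap. Starts standing in a compartment of the blue bin
- rod1: stirring rod 1 (may be absent): straight orange plastic rod with blue ends, 180 mm long, 12 mm diameter, 40 g, both ends alike. Origin at its middle, x along the rod. Starts on the sloped rack at 35 degrees to the horizontal, +x end up, pointing away from the robot
- rod2: stirring rod 2 (may be absent): straight orange plastic rod with blue ends, 180 mm long, 12 mm diameter, 40 g, both ends alike. Origin at its middle, x along the rod. Starts on the sloped rack at 35 degrees to the horizontal, +x end up, pointing away from the robot
- rod3: stirring rod 3 (may be absent): straight orange plastic rod with blue ends, 180 mm long, 12 mm diameter, 40 g, both ends alike. Origin at its middle, x along the rod. Starts on the sloped rack at 35 degrees to the horizontal, +x end up, pointing away from the robot
- washbottle: bystander: white bottle, blue cap, 64 mm diameter, 150 mm tall; leave it alone. Origin at its underside
- reagent: bystander: green glass bottle, black cap, 60 mm diameter, 120 mm tall; leave it alone. Origin at its underside
- beaker: bystander: glass beaker, 70 mm diameter, 85 mm tall; leave it alone. Origin at its underside
- glovebox: bystander: cardboard box, 120 x 220 x 60 mm; leave it alone. Origin at its underside
- spatula: bystander: spatula lying on the bench, 180 mm long, blue handle; leave it alone
- tape: bystander: yellow tape roll lying flat, 80 mm diameter, 24 mm high; leave it alone. Origin at its underside
- pot: bystander: white pot with red lid, 80 mm diameter, 70 mm tall; leave it alone. Origin at its underside
There are look-alikes about, which are no part of the job. Leave any pink or red look-alike of the jar2 alone. Leave any pink look-alike of the jar1 alone.

How it is judged:
By the outcome, as a careful person would: the job done as asked, in the order asked, and still so for the second after the job is handed in, with the robot touching nothing.
Of jar1, jar2, jar3 only 2 to 3 are there at a start; the rules pass over those that are not, and their reading is None.
Of rod1, rod2, rod3 only 2 to 3 are there at a start; the rules pass over those that are not, and their reading is None.
At some moment in a run one of tray, rod1, rod2, rod3 may be knocked a few centimetres aside while the robot is not near it.
Once in a run the grip may slacken for a moment while it holds something.
It also fails if it takes over 210 s, if anything falls off the work surface, if the arm or the gripper's body presses on something with over 40 N, if the wrist force passes 120 N, or if a joint passes its speed limit or range.

## Robot

A 6-joint arm with a two-finger parallel gripper is mounted at the origin on the work surface. World frame = base frame: x ahead of the robot, y to its left, z up, the work surface at z = 0. Lengths are in m, angles in rad, forces in N, time in s.
With the tool pointing down it reaches from about 0.275 to 0.725 m from the base axis. Payload 5.6 kg.
Tool frame: the origin (TCP) lies between the finger pads; the fingertips stand 17 mm ahead of it and the grasp point (between the pads) lies 2 mm behind it; z points along the fingers, y is the line along which they close (so a half turn about z gives the same grasp; the last joint's range is limited). The gripper opens to 85 mm and grips with 20 to 120 N. Pads are 22 mm wide; open, the fingers measure 114 mm over their backs; the gripper's body (76 mm by 85 mm) begins 54 mm behind the grasp point. The pads swing forward as they close: fully open they stand 13 mm farther back than shut.
Start: joints at [1.436, 0.255, 0.108, 0, -1.424, -0.285], TCP at [0.224, 0.502, 0.248] pointing down, gripper open.
Joint ranges: [-2.95, 2.95], [-1.21, 1.97], [-1.09, 1.5], [-2.87, 1.71], [-2.94, -0.07], [-3.05, 3.05]. Speed limits (rad/s): [2.57, 2.57, 3.14, 3.14, 3.14, 3.14].

## Interface

Orientations are given as a rotation vector (axis times angle).
In Python, from bench import arm gives the robot as it stands. The module is installed in compiled form; this text tells all that it offers.
- The arm moves only by the tool play_rows, never from a script. Its argument "increments" is a list that holds one entry, the list of rows, each a list of 4 numbers: the shift along the world's x, y, z normalised to -1 to 1, where 1 is 100 mm, then the turn about the world's z normalised to -1 to 1, where 1 is pi/2 rad. A call has 1 to 12 rows; each row is the pose to reach, as a shift and turn from the pose commanded when the call began; what a row does not reach only later rows make up. A row lasts 1/8 s, in which the tool goes at most 62.5 mm and 10.7 degrees, less where a joint would pass 70% of its speed; a pose out of reach is approached as far as the arm can. A call with a number of a shift or a turn outside -1 to 1 is refused whole. A call with a gripper value outside its range is refused whole. "claw" is the opening, from 0 (shut) to 1 (fully open), set as the call begins (left out, the last holds). The fingers move at their own pace and stop on an object; the grip force is fixed at half the most. Time passes only in rows, so rows that repeat a pose let the fingers close. It gives the time, the measured TCP pose, the force, the opening and the grip force at its end, in the units of the state.
- arm.get_obs(): the state, without advancing time (a new reading comes with each control period).
- arm.camera(name): name is "side" or "top"; returns the picture (480x640x3 uint8, blue, green, red); there is no depth.
- arm.calibration(name): a dict with "intrinsics" (3x3 intrinsics, pixels), "k1" (the pictures are not rectified: a ray, as slopes to the right and down, at radius r is drawn at 1 + k1 r^2 times it, then the intrinsics apply), "cam_to_world" (4x4, takes a point from camera to world coordinates). Camera axes: x right, y up, looking along -z (the intrinsics and any distortion apply to the point x, -y, -z); pixel columns grow to the right and rows downward; lengths in m; the calibration is good to about 2 mm. A picture is of the moment at which its call begins. calibration takes no time and is no camera call.
- arm.close_job(): hands the job in; it is judged then, once.
The state is a dict: "t": time; "qpos": joint angles; "qd": joint speeds; "joint_torque": joint torques, N m; "tool_pos": TCP position; "tool_rot": TCP orientation; "force": force on the tool from outside, world axes, zero at the start; "moment": the same for the moment, N m; "width": opening from 0.0 (shut) to 1.0 (fully open); "gripper_force": force on a finger pad.
Only numpy, scipy, OpenCV 4.12 (cv2) and the standard library are available. Lean on these libraries where they do the work, as an engineer would, in place of code of your own. Each camera call takes 0.05 s, during which the arm holds its last target. There are 200 camera calls.

## Working session

There is one attempt and no reset: what is moved stays moved. The work goes in short steps, Python scripts to look and compute and a tool call to move; the robot and the scene stay as the last step left them, time stands still between calls to the robot, and variables do not carry over. Pictures are saved under pics/ and viewed, at most 14 in all, crops included, and the job is handed in when it is done.

Besides the shell and the picture viewer there is one more tool, called after "Request:" by a JSON object that holds its "name" and its "arguments". play_rows: Moves the arm, as the interface text tells. Its arguments: {"type":"object","properties":{"increments":{"type":"array"},"claw":{"type":"number"}},"required":["increments"]}

```bash
mkdir -p pics
cat > h.py <<'E'
import numpy as np, cv2
from bench import arm
from scipy.spatial.transform import Rotation as R
def shot(n,f=None):
    im=np.array(arm.camera(n)); 
    if f: cv2.imwrite('pics/'+f+'.png',im)
    return im
def ray(n,uv):
    c=arm.calibration(n);K=np.array(c["intrinsics"]);T=np.array(c["cam_to_world"]);k=c["k1"]
    d=(np.array(uv,float)-K[:2,2])/[K[0,0],K[1,1]]
    s=d.copy()
    for _ in range(30): s=d/(1+k*(s@s))
    v=T[:3,:3]@np.array([s[0],-s[1],-1.]); return T[:3,3],v
def onz(n,uv,z):
    o,v=ray(n,uv); return o+v*(z-o[2])/v[2]
def tri(a,ua,b,ub):
    o1,v1=ray(a,ua);o2,v2=ray(b,ub);v1=v1/np.linalg.norm(v1);v2=v2/np.linalg.norm(v2)
    s=np.linalg.lstsq(np.c_[v1,-v2],o2-o1,rcond=None)[0]
    p,q=o1+s[0]*v1,o2+s[1]*v2; return (p+q)/2,np.linalg.norm(p-q)
def proj(n,p):
    c=arm.calibration(n);K=np.array(c["intrinsics"]);T=np.array(c["cam_to_world"]);k=c["k1"]
    q=T[:3,:3].T@(np.array(p)-T[:3,3]); s=np.array([q[0],-q[1]])/-q[2]; s=s*(1+k*(s@s))
    return s*[K[0,0],K[1,1]]+K[:2,2]
E
python3 - <<'E'
from h import *
shot('top','t0');shot('side','s0')
np.set_printoptions(precision=3,suppress=True)
o=arm.get_obs();print(o)
for n in('top','side'):
    c=arm.calibration(n);print(n,c)
E
```

```text
{'t': 0.1, 'qpos': array([ 1.436,  0.256,  0.107, -0.   , -1.424, -0.285]), 'qd': array([ 0.001, -0.002,  0.003,  0.001, -0.002, -0.001]), 'joint_torque': array([ -0.003, -38.76 ,  23.848,   5.378,  -0.004,  -0.   ]), 'tool_pos': array([0.224, 0.502, 0.248]), 'tool_rot': array([ 3.071, -0.654, -0.   ]), 'force': array([-0.179,  0.287, -0.999]), 'moment': array([0.031, 0.019, 0.002]), 'gripper_force': 0.0, 'width': 0.9967930016601245}
top {'intrinsics': array([[499.708,   0.   , 322.176],
       [  0.   , 499.708, 236.488],
       [  0.   ,   0.   ,   1.   ]]), 'k1': -0.057652129218142355, 'cam_to_world': array([[ 0.015,  0.983, -0.185,  0.243],
       [-1.   ,  0.015, -0.002,  0.029],
       [ 0.001,  0.185,  0.983,  1.396],
       [ 0.   ,  0.   ,  0.   ,  1.   ]])}
side {'intrinsics': array([[583.415,   0.   , 319.49 ],
       [  0.   , 583.415, 239.657],
       [  0.   ,   0.   ,   1.   ]]), 'k1': -0.07809151562659139, 'cam_to_world': array([[ 0.95 ,  0.208, -0.231,  0.07 ],
       [-0.311,  0.651, -0.692, -1.274],
       [ 0.007,  0.73 ,  0.684,  1.342],
       [ 0.   ,  0.   ,  0.   ,  1.   ]])}
```

View pics/t0.png

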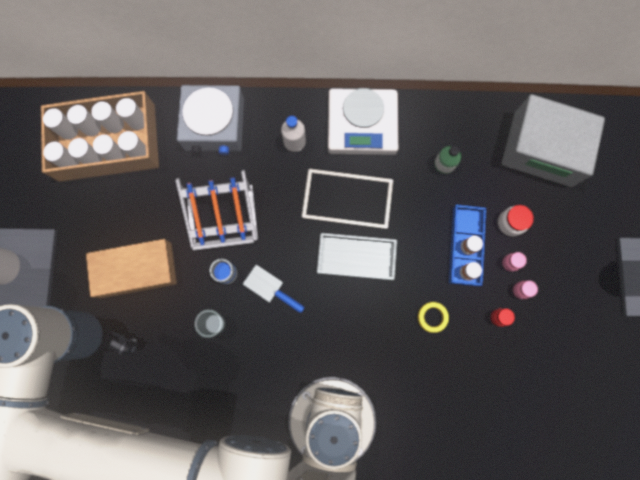

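View pics/s0.png

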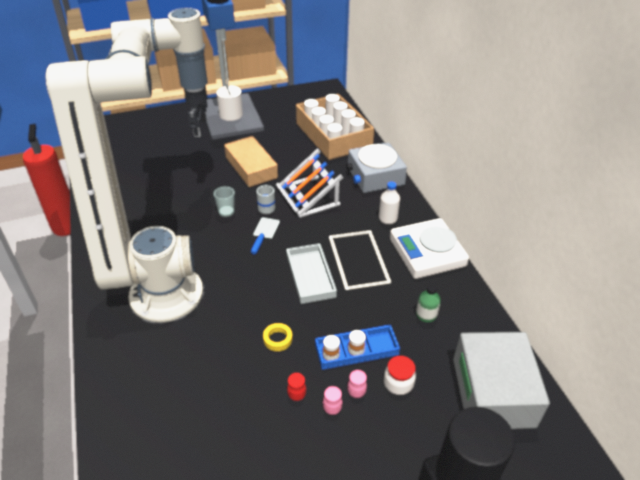

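Top view: the tray is at (357,257), the outline at (348,198), the bin at (468,245) with two white-capped jars at (473,244) and (471,270), three rods at (196/217/239,213), and the cup at (222,270). The pink jars at (515,261) and (526,290) and the red one at (503,317) stand outside the bin and are look-alikes. The side view agrees. Next I'll measure with an enlarged composite.

Run:
```python
from h import *
np.set_printoptions(precision=4,suppress=True)
t=cv2.imread('pics/t0.png');s=cv2.imread('pics/s0.png')
def crop(im,x,y,w,h):return cv2.resize(im[y:y+h,x:x+w],(400,300),interpolation=cv2.INTER_CUBIC)
cv2.imwrite('pics/c0.png',np.vstack([np.hstack([crop(t,160,172,148,111),crop(s,240,140,120,90)]),np.hstack([crop(t,430,195,133,100),crop(s,285,318,140,105)])]))
def masks(im):
    h=cv2.cvtColor(im,cv2.COLOR_BGR2HSV);H,S,V=h[...,0],h[...,1],h[...,2]
    return dict(orange=(H<14)&(S>150)&(V>110),blue=(H>100)&(H<125)&(S>120)&(V>60),white=(S<60)&(V>190),grey=(S<50)&(V>120))
def comps(m,box,amin):
    x,y,w,h=box;z=np.zeros(m.shape,np.uint8);z[y:y+h,x:x+w]=m[y:y+h,x:x+w]
    cs,_=cv2.findContours(z,cv2.RETR_EXTERNAL,cv2.CHAIN_APPROX_NONE)
    return [c for c in cs if cv2.contourArea(c)>=amin]
M={'t':masks(t),'s':masks(s)}
def show(k,c,box,a):
    for q in comps(M[k][c],box,a):
        r=cv2.minAreaRect(q);print(k,c,cv2.contourArea(q),np.array(r[0]),np.array(r[1]),round(r[2],1))
print('rods');show('t','orange',(170,165,95,90),20);show('s','orange',(270,140,80,80),20)
print('rodblue');show('t','blue',(170,165,95,120),4);show('s','blue',(250,140,100,80),4)
print('caps');show('t','white',(445,225,45,60),20);show('s','white',(315,325,60,40),20)
print('bin');show('t','blue',(440,195,60,100),100);show('s','blue',(305,320,100,55),100)
print('tray/mark')
for k,b in(('t',(295,160,110,125)),('s',(280,225,120,85))):
  for c in('white','grey'):show(k,c,b,150)
for c,box in(('grey',(310,228,95,56)),('white',(297,163,103,67))):
  for q in comps(M['t'][c],box,150):
    print(c,np.array([onz('top',p,0.03 if c=='grey' else 0)[:2] for p in cv2.boxPoints(cv2.minAreaRect(q))]))
```

```text
rods
t orange 109.5 [195.7645 214.4453] [41.9731  4.2209] 78.3
t orange 137.5 [216.4595 212.4125] [41.7728  5.2391] 79.2
t orange 138.5 [237.5 209.5] [41.9217  5.0964] 80.5
s orange 29.0 [315.5221 189.5801] [ 1.8582 26.9072] 48.0
s orange 28.0 [301.3529 171.4427] [ 2.5424 28.3196] 47.9
rodblue
t blue 179.0 [221.5 270.5] [15. 15.] 90.0
t blue 17.0 [200.5 240.5] [5. 5.] 90.0
t blue 16.0 [221.5 238.5] [5. 5.] 90.0
t blue 16.5 [242.5 235.5] [5. 5.] 90.0
t blue 20.5 [189. 188.] [6. 4.] 90.0
t blue 18.0 [210.5 185. ] [6. 5.] 90.0
t blue 26.0 [232.6765 181.7059] [8.0037 4.8507] 76.0
s blue 16.5 [298.  203.5] [5. 4.] 90.0
s blue 16.5 [290.75 194.75] [4.9497 4.2426] 45.0
s blue 6.5 [284.6 185.8] [2.6833 3.5777] 26.6
s blue 24.5 [330.75 173.75] [4.9497 7.0711] 45.0
s blue 23.0 [323.5 164.5] [4.2426 7.0711] 45.0
s blue 15.0 [316.5384 156.8077] [3.6056 6.1017] 56.3
caps
t white 168.0 [473.5001 269.5   ] [15.5563 14.1421] 45.0
t white 159.5 [475. 243.] [14. 14.] 90.0
s white 181.5 [331.25 341.75] [15.5563 14.8492] 45.0
s white 183.0 [357.3077 336.9615] [15.809  14.9769] 56.3
bin
t blue 2174.0 [467.6846 244.6769] [34.1695 80.3761] 3.2
s blue 1687.0 [357.3206 346.058 ] [33.3527 83.1246] 79.2
tray/mark
t white 2408.5 [356.8935 257.6721] [75.7784 35.5805] 5.2
t white 3973.0 [347.4693 198.2462] [85.3359 48.4976] 7.1
t grey 3091.5 [356.9747 255.9536] [78.0497 41.3394] 5.0
t grey 4241.0 [347.4693 198.2462] [87.3205 50.4821] 7.1
s white 1394.5 [310.922  269.9347] [53.668  36.0044] 73.6
s white 2353.5 [359.5 259. ] [61.6236 45.6957] 72.6
s grey 1999.5 [311.5828 272.1815] [60.2707 37.9232] 73.6
s grey 2504.0 [359.3986 258.8755] [63.7115 47.0081] 72.6
grey [[ 0.3977  0.0468]
 [ 0.513   0.0387]
 [ 0.4969 -0.1779]
 [ 0.382  -0.1666]]
white [[ 0.5616  0.0905]
 [ 0.7059  0.0763]
 [ 0.6778 -0.1707]
 [ 0.5345 -0.1518]]
```

View pics/c0.png

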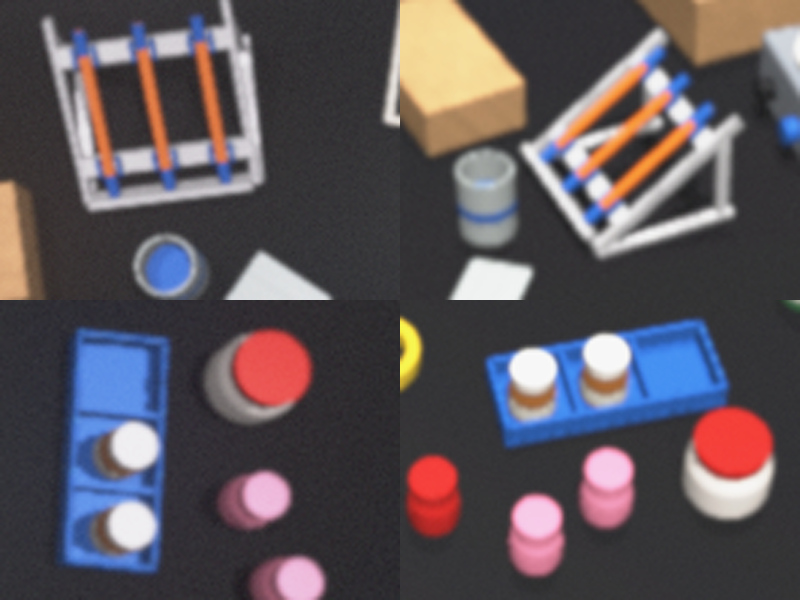

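Two amber jars, standing in the two compartments nearest the robot, at top (474,243) and (473,270). They have amber bodies and white caps and sit inside the blue bin. The all-pink and all-red ones outside it are the look-alikes. Now the 3D positions.

Run:
```python
from h import *
np.set_printoptions(precision=4,suppress=True)
def T(n,a,b):
    p,e=tri('top',a,'side',b);print(n,p,'gap',round(e,4));return p
T('jarA(mid)',(475,243),(357.3,337));T('jarB(near)',(473.5,269.5),(331.2,341.7))
for i,(l,u,ls,us) in enumerate([((200.5,240.5),(189,188),(284.6,185.8),(316.5,156.8)),((221.5,238.5),(210.5,185),(290.75,194.75),(323.5,164.5)),((242.5,235.5),(232.5,182),(298,203.5),(330.75,173.75))]):
    a=T(f'rod{i} lo',l,ls);b=T(f'rod{i} up',u,us);d=b-a;print('  mid',(a+b)/2,'len',np.linalg.norm(d),'yaw',np.degrees(np.arctan2(d[1],d[0])),'incl',np.degrees(np.arcsin(d[2]/np.linalg.norm(d))))
T('cuprim',(221.8,270.8),(265.8,191))
print('cup@.08',onz('top',(221.8,270.8),.08))
print('cap@.064',onz('top',(475,243),.064),onz('top',(473.5,269.5),.064))
T('tray rim c',(357,256),(311,271))
t=cv2.imread('pics/t0.png')
h=cv2.cvtColor(t,cv2.COLOR_BGR2HSV)
# edges by warping plane points: fit lines to contour pts in world
def rect(m,box,z):
    x,y,w,hh=box;k=np.zeros(m.shape,np.uint8);k[y:y+hh,x:x+w]=m[y:y+hh,x:x+w]
    c=max(cv2.findContours(k,cv2.RETR_EXTERNAL,cv2.CHAIN_APPROX_NONE)[0],key=cv2.contourArea)[:,0]
    P=np.array([onz('top',p,z)[:2] for p in c],np.float32)
    r=cv2.minAreaRect(P*1000);print(np.array(r[0]),np.array(r[1]),r[2])
g=(h[...,1]<60)&(h[...,2]>110)
print('tray');rect(g,(310,228,95,56),.03);print('mark');rect(g,(297,163,103,64),0)
print('bin');rect((h[...,0]>100)&(h[...,0]<125)&(h[...,1]>110)&(h[...,2]>40),(440,195,60,100),.03)
```

```text
jarA(mid) [ 0.4805 -0.3828  0.0667] gap 0.0025
jarB(near) [ 0.4079 -0.3759  0.0666] gap 0.0028
rod0 lo [0.484  0.3722 0.0248] gap 0.0008
rod0 up [0.6109 0.3893 0.115 ] gap 0.0013
  mid [0.5475 0.3808 0.0699] len 0.1566298174493343 yaw 7.657375811759677 incl 35.153939608364766
rod1 lo [0.4904 0.3132 0.0264] gap 0.0006
rod1 up [0.6185 0.3311 0.1192] gap 0.0009
  mid [0.5545 0.3222 0.0728] len 0.15915860330477455 yaw 7.958442982375191 incl 35.641877044487295
rod2 lo [0.4997 0.2542 0.0297] gap 0.0003
rod2 up [0.6269 0.2731 0.118 ] gap 0.0011
  mid [0.5633 0.2636 0.0738] len 0.15600352096736186 yaw 8.453206756016403 incl 34.447423780476846
cuprim [0.3954 0.2969 0.0783] gap 0.0024
cup@.08 [0.394  0.2967 0.08  ]
cap@.064 [ 0.4822 -0.3839  0.064 ] [ 0.4096 -0.3769  0.064 ]
tray rim c [ 0.4476 -0.0654  0.0209] gap 0.0011
tray
[447.2852 -64.5609] [215.9641 115.9104] 85.83311462402344
mark
[620.2946 -38.8419] [251.6503 151.2918] 83.41123962402344
bin
[ 484.2328 -373.1422] [ 96.6963 228.0477] 84.77022552490234
```

Request:
{"name": "play_rows", "arguments": {"increments": [[[0.45, -0.15, 0, 0.12], [0.9, -0.3, -0.1, 0.24]]], "claw": 0.6}}

```text
t: 0.35
tool_pos: [0.3148, 0.4723, 0.2385]
tool_rot: [-3.14, 0.06, -0.001]
force: [0.8, 0.6, 0.9]
width: 0.612
gripper_force: 0.0
```

Request:
{"name": "play_rows", "arguments": {"increments": [[[0.45, -0.15, -0.05, 0.12], [0.9, -0.3, -0.1, 0.12]]]}}

```text
t: 0.6
tool_pos: [0.4052, 0.4415, 0.2276]
tool_rot: [3.133, 0.227, -0.001]
force: [0.1, 0.5, 0.6]
width: 0.601
gripper_force: 0.0
```

Request:
{"name": "play_rows", "arguments": {"increments": [[[0.45, -0.15, -0.05, 0], [0.9, -0.3, -0.1, 0]]]}}

```text
t: 0.85
tool_pos: [0.4953, 0.4115, 0.2175]
tool_rot: [3.133, 0.224, -0.001]
force: [-0.2, 1.0, -0.1]
width: 0.595
gripper_force: 0.0
```

Request:
{"name": "play_rows", "arguments": {"increments": [[[0.4, -0.14, -0.05, 0], [0.78, -0.28, -0.1, 0], [0.78, -0.28, -0.1, 0], [0.78, -0.28, -0.5, 0], [0.78, -0.28, -0.5, 0]]]}}

```text
t: 1.48
tool_pos: [0.5698, 0.3834, 0.1645]
tool_rot: [3.129, 0.224, -0.011]
force: [-0.1, 0.5, -0.5]
width: 0.599
gripper_force: 0.0
```

Request:
{"name": "play_rows", "arguments": {"increments": [[[0.02, 0, -0.4, 0], [0.02, 0, -0.69, 0], [0.02, 0, -0.69, 0], [0.02, 0, -0.69, 0]]]}}

```text
t: 1.98
tool_pos: [0.5743, 0.3852, 0.105]
tool_rot: [-3.132, -0.227, -0.007]
force: [-5.5, -3.8, 14.3]
width: 0.596
gripper_force: 7.9
```

Run:
```python
from h import *
a=shot('top','t1');b=shot('side','s1')
cv2.imwrite('pics/c1.png',np.hstack([cv2.resize(a[150:300,160:290],(400,460)),cv2.resize(b[120:235,250:350],(400,460))]))
```

```text
(no output)
```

View pics/c1.png

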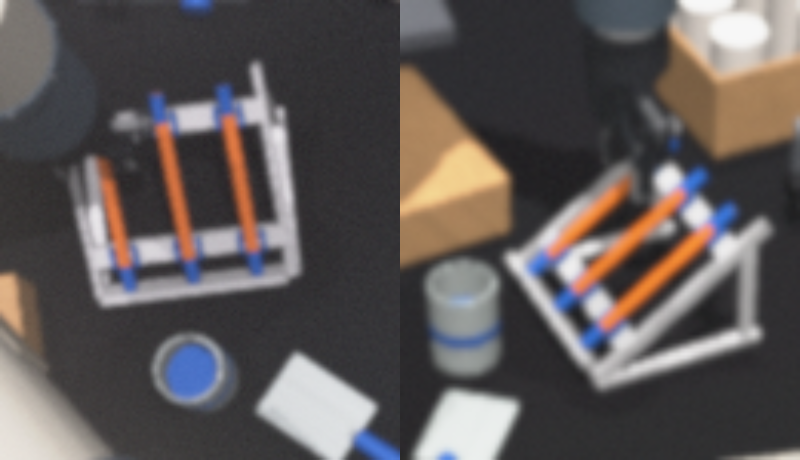

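At the first descent a finger touched the rack: 14 N at z = 0.105, probably the outer finger on the side rail. I'll back up, narrow the opening and try again.

Request:
{"name": "play_rows", "arguments": {"increments": [[[0, 0, 0.25, 0], [-0.03, 0.0, 0.25, 0], [-0.03, 0.0, 0.25, 0], [-0.03, 0.0, 0.25, 0]]], "claw": 0.3}}

```text
t: 2.58
tool_pos: [0.5706, 0.3842, 0.1238]
tool_rot: [3.133, 0.224, -0.001]
force: [-0.6, 0.5, -0.0]
width: 0.306
gripper_force: 0.0
```

Request:
{"name": "play_rows", "arguments": {"increments": [[[0, 0, -0.15, 0], [0, 0, -0.2, 0], [0, 0, -0.22, 0], [0, 0, -0.22, 0]]]}}

```text
t: 3.08
tool_pos: [0.5711, 0.3842, 0.1021]
tool_rot: [3.133, 0.224, -0.0]
force: [0.6, -0.2, 0.1]
width: 0.299
gripper_force: 0.0
```

Request:
{"name": "play_rows", "arguments": {"increments": [[[0, 0, -0.02, 0], [0, 0, -0.02, 0], [0, 0, -0.02, 0], [0, 0, -0.02, 0], [0, 0, -0.02, 0], [0, 0, -0.02, 0]]], "claw": 0.0}}

```text
t: 3.82
tool_pos: [0.5714, 0.3845, 0.1014]
tool_rot: [-3.133, -0.224, -0.002]
force: [-1.0, -0.0, 5.9]
width: 0.111
gripper_force: 58.8
```

Request:
{"name": "play_rows", "arguments": {"increments": [[[0, 0, 0.2, 0], [0, 0, 0.4, 0], [0, 0, 0.6, 0], [0, 0, 0.6, 0]]]}}

```text
t: 4.32
tool_pos: [0.5717, 0.3848, 0.1616]
tool_rot: [-3.132, -0.223, -0.004]
force: [0.5, -0.1, -0.1]
width: 0.113
gripper_force: 58.6
```

Run:
```python
from h import *
a=shot('top','t2');b=shot('side','s2')
cv2.imwrite('pics/c2.png',np.hstack([cv2.resize(a[140:300,150:290],(400,460)),cv2.resize(b[90:235,230:350],(400,460))]))
```

```text
(no output)
```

View pics/c2.png

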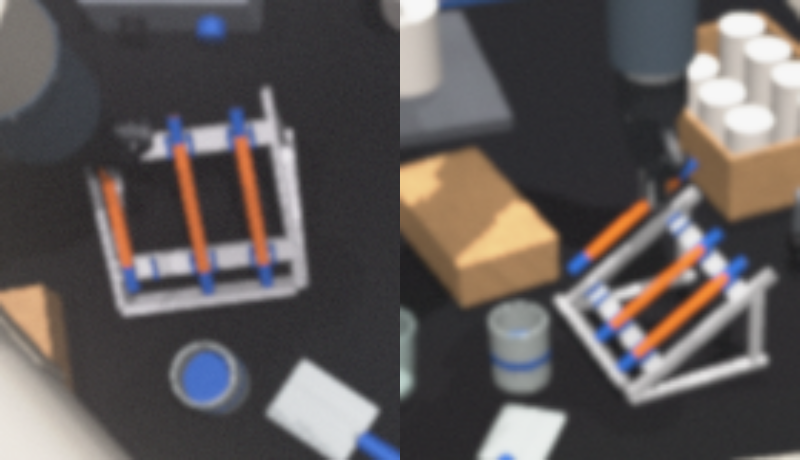

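Rod 1 is held at about 35°, lower end at top (195,237), side (283,173). Next I carry it to the outer wall of the cup, so its lower end can be pushed against the wall and turned upright.

Request:
{"name": "play_rows", "arguments": {"increments": [[[-0.2, -0.35, 0.05, 0], [-0.42, -0.69, 0.05, 0], [-0.42, -0.69, 0.05, 0], [-0.42, -0.69, -0.15, 0], [-0.42, -0.69, -0.29, 0], [-0.42, -0.69, -0.29, 0], [-0.42, -0.69, -0.29, 0]]]}}

```text
t: 5.3
tool_pos: [0.5294, 0.3156, 0.1315]
tool_rot: [3.133, 0.224, 0.001]
force: [-0.3, 0.1, -0.1]
width: 0.11
gripper_force: 58.6
```

Run:
```python
from h import *
a=shot('top','t3');b=shot('side','s3')
np.set_printoptions(precision=4,suppress=True)
def lows(im):
    h=cv2.cvtColor(im,cv2.COLOR_BGR2HSV);m=((h[...,0]>100)&(h[...,0]<125)&(h[...,1]>120)&(h[...,2]>60)).astype(np.uint8)
    n,_,st,c=cv2.connectedComponentsWithStats(m)
    return [(c[i].round(1),st[i,4]) for i in range(1,n) if 150<c[i][0]<340 and 110<c[i][1]<290 and 5<st[i,4]<120]
print(lows(a));print(lows(b));print(arm.get_obs()['force'],arm.get_obs()['tool_pos'])
cv2.imwrite('pics/c3.png',np.hstack([cv2.resize(a[170:300,170:290],(400,430)),cv2.resize(b[110:235,230:350],(400,430))]))
```

```text
[(array([291.1, 120.5]), np.int32(97)), (array([223.4, 149.2]), np.int32(65)), (array([232.3, 181.6]), np.int32(37)), (array([211.7, 183. ]), np.int32(7)), (array([242.6, 235.2]), np.int32(27)), (array([223.4, 237.6]), np.int32(8)), (array([222.6, 254.8]), np.int32(33))]
[(array([310.6, 162.6]), np.int32(14)), (array([323.7, 164.6]), np.int32(31)), (array([330.7, 173.5]), np.int32(33)), (array([277.2, 192.8]), np.int32(29)), (array([291. , 194.6]), np.int32(24)), (array([297.9, 203.8]), np.int32(26)), (array([266.5, 204.8]), np.int32(10))]
[ 0.1796 -0.2317 -0.2837] [0.5295 0.3157 0.1319]
```

View pics/c3.png

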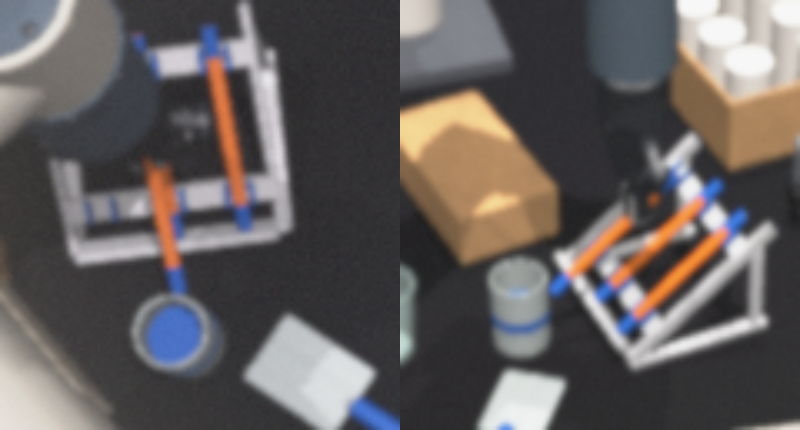

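The lower end, at top (222.6,255) and side (277,193), lines up with the cup's near wall. Now I pivot it.

Request:
{"name": "play_rows", "arguments": {"increments": [[[-0.1, -0.014, 0.08, 0], [-0.2, -0.028, 0.16, 0], [-0.28, -0.039, 0.22, 0], [-0.36, -0.05, 0.27, 0], [-0.45, -0.063, 0.33, 0], [-0.54, -0.075, 0.38, 0], [-0.64, -0.09, 0.42, 0], [-0.74, -0.103, 0.44, 0], [-0.84, -0.117, 0.46, 0], [-0.94, -0.13, 0.47, 0], [-0.94, -0.13, 0.47, 0]]]}}

```text
t: 6.78
tool_pos: [0.4337, 0.3021, 0.1781]
tool_rot: [3.133, 0.225, -0.002]
force: [0.1, -0.1, 0.4]
width: -0.001
gripper_force: 0.0
```

```bash
cat > v.py <<'E'
import sys
from h import *
k=sys.argv[1]
a=shot('top','t'+k);b=shot('side','s'+k)
np.set_printoptions(precision=4,suppress=True)
for im,n in((a,'top'),(b,'side')):
    h=cv2.cvtColor(im,cv2.COLOR_BGR2HSV);m=((h[...,0]<14)&(h[...,1]>130)&(h[...,2]>90)).astype(np.uint8)
    q,_,st,c=cv2.connectedComponentsWithStats(m)
    print(n,[(c[i].round(0).tolist(),st[i].tolist()) for i in range(1,q) if 150<c[i][0]<345 and 100<c[i][1]<300 and st[i,4]>12])
print(arm.get_obs()['force'],arm.get_obs()['tool_pos'])
cv2.imwrite('pics/c%s.png'%k,np.hstack([cv2.resize(a[170:300,170:290],(400,430)),cv2.resize(b[90:235,220:354],(400,430))]))
E
python3 v.py 4
```

```text
top [([238.0, 208.0], [232, 189, 11, 42, 217]), ([216.0, 211.0], [211, 191, 12, 43, 216]), ([228.0, 220.0], [226, 207, 6, 31, 149]), ([227.0, 250.0], [225, 249, 5, 3, 14])]
side [([310.0, 174.0], [307, 171, 8, 8, 18]), ([304.0, 185.0], [294, 176, 20, 17, 78]), ([320.0, 181.0], [317, 178, 7, 8, 14]), ([314.0, 190.0], [301, 178, 26, 23, 62]), ([306.0, 193.0], [302, 190, 8, 7, 23])]
[0.3848 0.3203 0.4376] [0.4346 0.3023 0.1781]
```

View pics/c4.png

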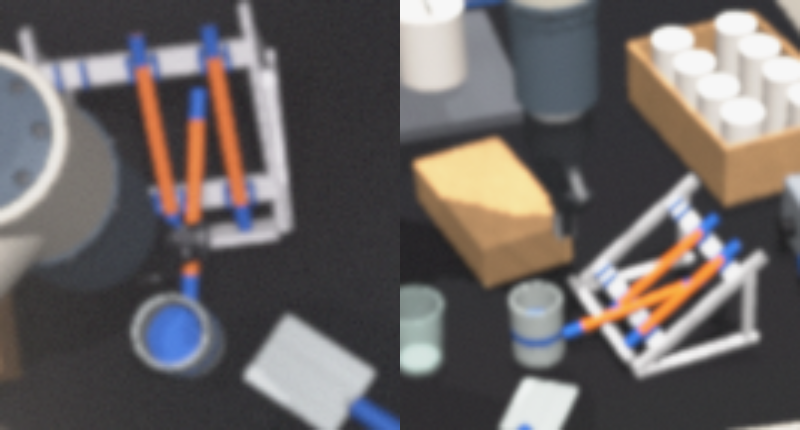

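The rod came out of the grip during the pivot. It now lies from the cup wall, top (227,257), up across the rack's lower bar to about (229,201), between the other two rods. I'll measure it there.

Run:
```python
from h import *
np.set_printoptions(precision=4,suppress=True)
a=cv2.imread('pics/t4.png');b=cv2.imread('pics/s4.png')
lo=tri('top',(227,256.5),'side',(277.5,201.2));print('lo',lo)
# points on the rod: side-image axis of its lower orange blob, top-image axis; intersect planes
h=cv2.cvtColor(a,cv2.COLOR_BGR2HSV);m=((h[...,0]<14)&(h[...,1]>130)&(h[...,2]>90))
ys,xs=np.nonzero(m[207:238,225:233]);pt=np.polyfit(ys+207,xs+225,1);print('top axis x at y=201,257',np.polyval(pt,[201,257]))
h=cv2.cvtColor(b,cv2.COLOR_BGR2HSV);m=((h[...,0]<14)&(h[...,1]>130)&(h[...,2]>90))
n,l,st,c=cv2.connectedComponentsWithStats(m.astype(np.uint8));
for u in (196,200): print([(x,y) for y in range(176,202) for x in range(276,330) if 0][:1])
i=[k for k in range(1,n) if 300<c[k][0]<308 and 183<c[k][1]<188];print(i)
for r in range(176,204): print(r,''.join('#' if m[r,x] else '.' for x in range(276,332)))
```

```text
lo (array([0.4384, 0.296 , 0.0233]), np.float64(0.004507082231821522))
top axis x at y=201,257 [228.8495 227.0458]
[]
[]
[5]
176 ...............................###..##..................
177 ...............................##..#....................
178 ...............................#..##..........##.##.....
179 .................................##..........###..#.....
180 ................................###.........##...#......
181 ...............................###.........##...##......
182 ..............................###.........##...###......
183 .............................###..........#...###.......
184 ........................#...###.....##....#..###........
185 ......................##...###....####...#..##..........
186 .....................##...###...####.......##...........
187 .....................#...########........###............
188 .....................#.########..........###............
189 ....................#.######............##..............
190 ...................#.#####.......#....###...............
191 ..................#..##.......####...###................
192 ..................#........######...###.................
193 ........................#.######...###..................
194 .....................##.....###...###...................
195 .............#.....##.......##...###....................
196 .................###........#...###.....................
197 .....###......#####............###......................
198 .....#.....##..............#.####.......................
199 .........##...............###...........................
200 ......#####..............###............................
201 .......##...............................................
202 ........................................................
203 ........................................................
```

Run:
```python
from h import *
np.set_printoptions(precision=4,suppress=True)
def plane(n,p,q):
    o,a=ray(n,p);_,b=ray(n,q);return o,np.cross(a,b)
os_,ns=plane('side',(277.5,201.2),(312.5,185.7))
for y in (257,245,230,220,212,201):
    o,v=ray('top',(228.85-(y-201)*1.804/56,y)); s=((os_-o)@ns)/(v@ns);print(y,o+s*v)
```

```text
257 [0.4391 0.2953 0.0249]
245 [0.471  0.2938 0.0357]
230 [0.5107 0.292  0.0492]
220 [0.5369 0.2908 0.0581]
212 [0.5578 0.2898 0.0651]
201 [0.5864 0.2886 0.0748]
```

Rod 1 now runs from (0.428,0.296,0.02), touching the cup, to (0.598,0.288,0.08) at 18.7° with yaw -2.6°. I'll regrip it about 40 mm above its middle, fitting narrowly between its neighbours.

Request:
{"name": "play_rows", "arguments": {"increments": [[[0.4, -0.06, 0, -0.06], [0.8, -0.12, 0, -0.12], [1.0, -0.12, 0, -0.12], [1.0, -0.12, 0, -0.12]]], "claw": 0.22}}

```text
t: 7.38
tool_pos: [0.5359, 0.2898, 0.1771]
tool_rot: [3.14, -0.075, -0.002]
force: [0.6, 0.3, -0.4]
width: 0.214
gripper_force: 0.0
```

Request:
{"name": "play_rows", "arguments": {"increments": [[[0.16, 0.01, -0.3, 0], [0.16, 0.01, -0.7, 0], [0.16, 0.01, -0.82, 0], [0.16, 0.01, -0.82, 0]]]}}

```text
t: 7.88
tool_pos: [0.5506, 0.2913, 0.0964]
tool_rot: [3.14, -0.071, -0.001]
force: [1.1, 0.7, 0.2]
width: 0.223
gripper_force: 0.0
```

```bash
python3 v.py 5; python3 -c "
from h import *;print(arm.get_obs()['tool_rot'])"
```

```text
top [([235.0, 195.0], [232, 189, 7, 13, 58]), ([233.0, 230.0], [225, 214, 18, 38, 215]), ([219.0, 224.0], [216, 216, 7, 18, 59])]
side [([312.0, 190.0], [300, 178, 27, 24, 157]), ([300.0, 187.0], [294, 182, 12, 11, 49]), ([290.0, 197.0], [282, 194, 17, 8, 44])]
[-0.237   0.9158  0.3079] [0.5517 0.2919 0.0982]
[-3.13936899  0.07103755 -0.00388945]
```

View pics/c5.png

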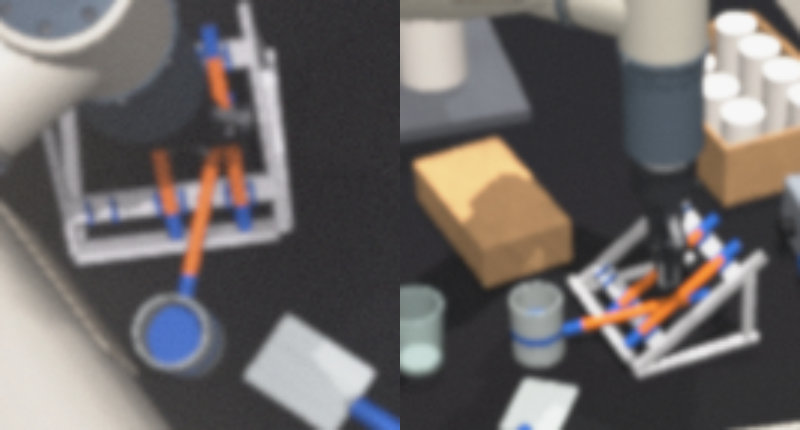

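The rod has rolled over towards rod 3 since that picture. I back up clear of it and measure again.

Request:
{"name": "play_rows", "arguments": {"increments": [[[-0.0, 0.3, 0.5, 0], [-0.1, 0.7, 1.0, 0], [-0.1, 1.0, 1.0, 0], [-0.1, 1.0, 1.0, 0]]]}}

```text
t: 8.48
tool_pos: [0.5408, 0.3938, 0.1983]
tool_rot: [-3.138, 0.068, -0.004]
force: [-0.2, 0.2, -0.5]
width: 0.218
gripper_force: 0.0
```

Request:
{"name": "play_rows", "arguments": {"increments": [[[-0.2, 0.4, 0, 0], [-0.4, 0.6, 0, 0], [-0.4, 0.6, 0, 0], [-0.4, 0.6, 0, 0]]]}}

```text
t: 8.98
tool_pos: [0.5014, 0.4507, 0.1971]
tool_rot: [-3.14, 0.073, -0.001]
force: [0.1, -0.4, -0.0]
width: 0.218
gripper_force: 0.0
```

```bash
python3 v.py 6
```

```text
top [([234.0, 219.0], [225, 189, 18, 63, 399]), ([216.0, 211.0], [211, 191, 12, 43, 216])]
side [([307.0, 180.0], [294, 169, 26, 24, 126]), ([306.0, 191.0], [282, 177, 45, 25, 220])]
[ 0.2845 -0.0237  0.117 ] [0.5017 0.4504 0.1968]
```

View pics/c6.png

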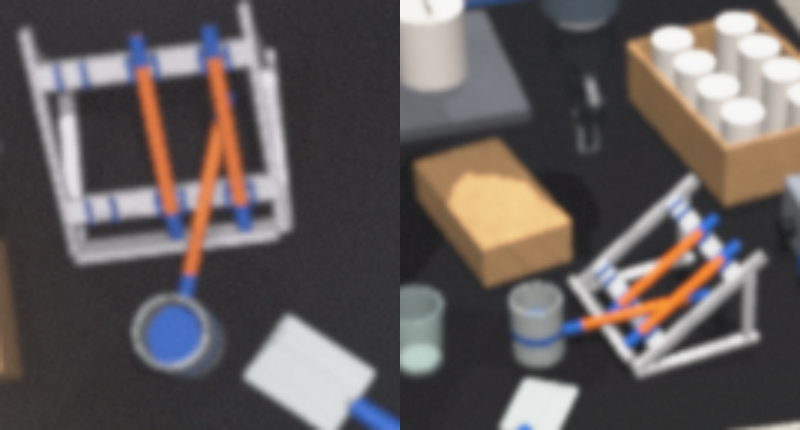

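Rod 1 now passes under rod 3, its upper end showing at top (239.6,199.6), side (320.5,190). I'll work out where it crosses before deciding which rod to take next.

Run:
```python
from h import *
np.set_printoptions(precision=4,suppress=True)
up=tri('top',(239.3,199.6),'side',(320.5,190));lo=tri('top',(226.1,256.2),'side',(276.5,201));print(up,lo,np.linalg.norm(up[0]-lo[0]))
a=cv2.imread('pics/t6.png');b=cv2.imread('pics/s6.png')
for im,box in((a,(205,176,45,66)),(b,(270,150,70,65))):
    h=cv2.cvtColor(im,cv2.COLOR_BGR2HSV);m=((h[...,0]>100)&(h[...,0]<125)&(h[...,1]>110)&(h[...,2]>50)).astype(np.uint8)
    n,_,st,c=cv2.connectedComponentsWithStats(m);x,y,w,hh=box
    print([(c[i].round(1).tolist(),int(st[i,4])) for i in range(1,n) if x<c[i][0]<x+w and y<c[i][1]<y+hh and st[i,4]>4])
```

```text
(array([0.5896, 0.2623, 0.064 ]), np.float64(0.007795121914871948)) (array([0.4374, 0.2989, 0.0228]), np.float64(0.008295789132093561)) 0.16183931150874833
[([232.3, 181.8], 41), ([210.9, 185.0], 37), ([242.6, 235.2], 29), ([221.9, 237.9], 28)]
[([323.9, 164.4], 34), ([330.9, 173.6], 36), ([320.2, 188.9], 16), ([290.5, 192.7], 6), ([272.4, 201.9], 55), ([297.9, 203.7], 27)]
```

Rod 2 in the middle has the clearest access, so I take it next with a deeper grip and pivot it inside the cup, where a slip can't lose it.

Request:
{"name": "play_rows", "arguments": {"increments": [[[0.3, -0.5, 0, 0.06], [0.6, -1.0, 0, 0.12], [0.75, -1.0, 0, 0.12], [0.75, -1.0, 0, 0.12]]], "claw": 0.35}}

```text
t: 9.57
tool_pos: [0.5772, 0.3497, 0.1961]
tool_rot: [3.134, 0.219, -0.0]
force: [-0.3, 0.8, 0.6]
width: 0.349
gripper_force: 0.0
```

Request:
{"name": "play_rows", "arguments": {"increments": [[[0, -0.26, -0.2, 0], [0, -0.26, -0.6, 0], [0, -0.26, -0.85, 0], [0, -0.26, -0.95, 0], [0, -0.26, -0.95, 0]]]}}

```text
t: 10.2
tool_pos: [0.5758, 0.3255, 0.1013]
tool_rot: [3.133, 0.225, -0.0]
force: [-0.3, 0.2, 0.2]
width: 0.346
gripper_force: 0.0
```

Request:
{"name": "play_rows", "arguments": {"increments": [[[0, 0, -0.04, 0], [0, 0, -0.08, 0], [0, 0, -0.08, 0]]]}}

```text
t: 10.58
tool_pos: [0.576, 0.3253, 0.0933]
tool_rot: [-3.134, -0.224, 0.0]
force: [-0.3, 0.5, -0.0]
width: 0.349
gripper_force: 0.0
```

Request:
{"name": "play_rows", "arguments": {"increments": [[[0, 0, 0, 0], [0, 0, 0, 0], [0, 0, 0, 0], [0, 0, 0, 0], [0, 0, 0, 0], [0, 0, 0, 0]]], "claw": 0.0}}

```text
t: 11.32
tool_pos: [0.5762, 0.3253, 0.0937]
tool_rot: [-3.134, -0.224, -0.001]
force: [-0.5, -0.6, 3.4]
width: 0.118
gripper_force: 58.7
```

Request:
{"name": "play_rows", "arguments": {"increments": [[[0, 0, 0.2, 0], [0, 0, 0.5, 0], [0, 0, 0.8, 0], [0, 0, 0.8, 0]]]}}

```text
t: 11.82
tool_pos: [0.5771, 0.3261, 0.1758]
tool_rot: [-3.131, -0.224, -0.006]
force: [-0.8, 0.1, -0.5]
width: 0.111
gripper_force: 58.5
```

Request:
{"name": "play_rows", "arguments": {"increments": [[[-0.3, -0.05, 0, 0], [-0.6, -0.1, 0, 0], [-0.9, -0.16, 0, 0], [-1.0, -0.18, 0, 0], [-1.0, -0.18, 0, 0]]]}}

```text
t: 12.45
tool_pos: [0.4758, 0.3073, 0.173]
tool_rot: [3.133, 0.225, -0.001]
force: [0.4, 0.1, -0.1]
width: 0.117
gripper_force: 58.5
```

```bash
cat > ends.py <<'E'
import sys
from h import *
np.set_printoptions(precision=4,suppress=True)
for n in('top','side'):
    im=shot(n,n[0]+sys.argv[1]);h=cv2.cvtColor(im,cv2.COLOR_BGR2HSV);m=((h[...,0]>100)&(h[...,0]<125)&(h[...,1]>110)&(h[...,2]>50)).astype(np.uint8)
    k,_,st,c=cv2.connectedComponentsWithStats(m);x,y,w,hh=(170,160,110,125) if n=='top' else (235,110,110,110)
    print(n,[(c[i].round(1).tolist(),int(st[i,4])) for i in range(1,k) if x<c[i][0]<x+w and y<c[i][1]<y+hh and st[i,4]>4])
o=arm.get_obs();print(o['t'],o['tool_pos'],o['force'],o['width'])
E
python3 ends.py 7
```

```text
top [([232.4, 181.7], 42), ([242.6, 235.2], 28), ([225.7, 256.1], 29), ([222.2, 271.4], 177)]
side [([297.8, 153.5], 37), ([330.8, 173.6], 36), ([263.0, 184.9], 21), ([320.1, 188.9], 15), ([272.8, 201.7], 55), ([297.9, 203.7], 27)]
12.55 [0.4766 0.3074 0.1729] [ 0.4015  0.3712 -1.0028] 0.11732023130142168
```

Run:
```python
from h import *
np.set_printoptions(precision=4,suppress=True)
g=np.array([.4762,.3074,.168]);e=np.array([.990,.139])
for L in (100,106,112):
    p=np.r_[g[:2]-e*L/1e3*np.cos(np.radians(35)),g[2]-L/1e3*np.sin(np.radians(35))];print(L,p,proj('side',p),proj('top',p))
# upper end
for L in (52,58):
    p=np.r_[g[:2]+e*L/1e3*.819,g[2]+L/1e3*.574];print(L,proj('side',p))
# cup rim in latest top image: nothing to do; blue floor centroid from t6
im=cv2.imread('pics/t6.png');h=cv2.cvtColor(im,cv2.COLOR_BGR2HSV);m=((h[...,0]>100)&(h[...,0]<125)&(h[...,1]>110)&(h[...,2]>50)).astype(np.uint8);m[:262]=0;m[285:]=0;m[:,:205]=0;m[:,240:]=0
c=np.argwhere(m).mean(0)[::-1];print(c,onz('top',c,.006))
```

```text
100 [0.3951 0.296  0.1106] [264.9201 183.8479] [219.7762 269.0021]
106 [0.3902 0.2953 0.1072] [263.6511 185.0218] [220.2068 271.03  ]
112 [0.3854 0.2946 0.1038] [262.3832 186.1949] [220.6358 273.0499]
52 [297.399 153.844]
58 [298.6936 152.6496]
[221.6077 270.4785] [0.4034 0.3124 0.006 ]
```

The tip agrees with the model to within a couple of mm. I lower it into the cup and pivot against the far inner wall.

Request:
{"name": "play_rows", "arguments": {"increments": [[[-0.06, -0.008, 0, 0], [-0.06, -0.008, -0.15, 0], [-0.06, -0.008, -0.3, 0], [-0.06, -0.008, -0.43, 0], [-0.06, -0.008, -0.43, 0]]]}}

```text
t: 13.18
tool_pos: [0.4695, 0.3059, 0.1286]
tool_rot: [3.132, 0.223, -0.003]
force: [-0.7, -0.3, 0.0]
width: 0.113
gripper_force: 58.5
```

Request:
{"name": "play_rows", "arguments": {"increments": [[[-0.1, -0.014, 0.08, 0], [-0.15, -0.021, 0.12, 0], [-0.2, -0.028, 0.17, 0], [-0.25, -0.035, 0.2, 0], [-0.25, -0.035, 0.2, 0]]]}}

```text
t: 13.8
tool_pos: [0.4472, 0.3044, 0.1538]
tool_rot: [-3.129, -0.225, -0.012]
force: [6.6, 0.7, 3.1]
width: 0.115
gripper_force: 58.7
```

Request:
{"name": "play_rows", "arguments": {"increments": [[[-0.1, -0.014, 0.06, 0], [-0.2, -0.028, 0.11, 0], [-0.3, -0.042, 0.14, 0], [-0.38, -0.053, 0.15, 0], [-0.38, -0.053, 0.15, 0]]]}}

```text
t: 14.42
tool_pos: [0.4068, 0.2977, 0.166]
tool_rot: [-3.133, -0.225, -0.002]
force: [4.1, 0.3, 1.5]
width: 0.111
gripper_force: 58.8
```

```bash
python3 ends.py 8
```

```text
top [([232.3, 181.8], 44), ([242.6, 235.1], 29), ([222.9, 271.1], 118)]
side [([275.5, 156.0], 21), ([330.9, 173.5], 37), ([319.9, 189.0], 14), ([272.6, 201.8], 55), ([297.9, 203.7], 27)]
14.525 [0.4071 0.2977 0.1654] [4.1944 0.027  1.7431] 0.10819440392290092
```

Request:
{"name": "play_rows", "arguments": {"increments": [[[0, 0, -0.15, 0], [0.02, 0, -0.3, 0], [0.02, 0, -0.34, 0], [0.02, 0, -0.34, 0]]]}}

```text
t: 15.02
tool_pos: [0.4082, 0.297, 0.1301]
tool_rot: [3.132, 0.223, -0.004]
force: [2.0, 0.7, -0.7]
width: 0.104
gripper_force: 58.4
```

Request:
{"name": "play_rows", "arguments": {"increments": [[[0, 0, 0, 0], [0, 0, 0, 0], [0, 0, 0, 0], [0, 0, 0, 0], [0, 0, 0, 0], [0, 0, 0, 0]]], "claw": 0.4}}

```text
t: 15.78
tool_pos: [0.409, 0.2977, 0.1313]
tool_rot: [-3.134, -0.224, 0.0]
force: [-0.3, -0.2, 0.4]
width: 0.397
gripper_force: 0.0
```

```bash
python3 ends.py 9
python3 - <<'E'
from h import *
for n in 'ts':
    im=cv2.imread('pics/%s9.png'%n);h=cv2.cvtColor(im,cv2.COLOR_BGR2HSV);m=((h[...,0]<14)&(h[...,1]>130)&(h[...,2]>90)).astype(np.uint8)
    k,_,st,c=cv2.connectedComponentsWithStats(m);print(n,[(c[i].round(0).tolist(),st[i].tolist()) for i in range(1,k) if 170<c[i][0]<340 and 110<c[i][1]<290 and st[i,4]>8])
E
```

```text
top [([232.3, 181.8], 43), ([242.6, 235.2], 29), ([220.8, 273.3], 100)]
side [([280.7, 168.9], 30), ([330.9, 173.5], 37), ([320.1, 188.9], 15), ([272.6, 201.6], 54), ([297.9, 203.7], 27)]
15.875 [0.409  0.2977 0.1313] [0.4245 0.8033 0.4152] 0.3985745082350722
t [([234.0, 219.0], [225, 189, 18, 63, 392]), ([224.0, 269.0], [223, 266, 3, 7, 14])]
s [([274.0, 182.0], [268, 174, 13, 20, 77]), ([313.0, 186.0], [301, 178, 23, 15, 41]), ([315.0, 190.0], [302, 178, 25, 23, 53]), ([294.0, 197.0], [289, 196, 10, 3, 14]), ([284.0, 200.0], [282, 199, 6, 3, 12])]
```

Run:
```python
from h import *
np.set_printoptions(precision=4,suppress=True)
C=np.array([.3945,.2968,0]);e1=np.array([.990,.139,0]);e2=np.array([-.139,.990,0])
for v in(-.01,0,.01):
  for p in((280.7,168.9),(274,182),(268.5,193)):
    o,r=ray('side',p);t=((C+v*e2-o)@e2)/(r@e2);q=o+t*r;print(v,p,'u',(q-C)@e1,'z',q[2])
```

```text
-0.01 (280.7, 168.9) u 0.057670338745180565 z 0.1618984281423932
-0.01 (274, 182) u 0.030690333173460965 z 0.11489368829511881
-0.01 (268.5, 193) u 0.00800031436545406 z 0.07443949658227478
0 (280.7, 168.9) u 0.06164966253376787 z 0.154039088373068
0 (274, 182) u 0.034489919642237826 z 0.10672120900712057
0 (268.5, 193) u 0.011648742853327093 z 0.06599751668300935
0.01 (280.7, 168.9) u 0.06562898632235507 z 0.14617974860374305
0.01 (274, 182) u 0.03828950611101481 z 0.0985487297191221
0.01 (268.5, 193) u 0.01529717134120004 z 0.057555536783744365
```

Request:
{"name": "play_rows", "arguments": {"increments": [[[0.15, 0.02, 0.03, 0], [0.3, 0.04, 0.07, 0], [0.36, 0.05, 0.07, 0], [0.36, 0.05, 0.07, 0]]]}}

```text
t: 16.38
tool_pos: [0.4449, 0.3026, 0.1379]
tool_rot: [3.133, 0.223, -0.001]
force: [0.6, 0.3, -0.6]
width: 0.398
gripper_force: 0.0
```

Request:
{"name": "play_rows", "arguments": {"increments": [[[0, 0, 0, 0], [0, 0, 0, 0], [0, 0, 0, 0], [0, 0, 0, 0], [0, 0, 0, 0]]], "claw": 0.0}}

```text
t: 17.0
tool_pos: [0.4448, 0.3027, 0.1382]
tool_rot: [3.134, 0.224, -0.001]
force: [-1.0, 0.3, -0.1]
width: 0.122
gripper_force: 58.4
```

Request:
{"name": "play_rows", "arguments": {"increments": [[[-0.1, -0.014, 0.05, 0], [-0.2, -0.028, 0.1, 0], [-0.3, -0.042, 0.14, 0], [-0.4, -0.056, 0.16, 0], [-0.5, -0.07, 0.18, 0], [-0.6, -0.083, 0.19, 0], [-0.7, -0.097, 0.2, 0], [-0.8, -0.11, 0.19, 0], [-0.88, -0.122, 0.18, 0], [-0.88, -0.122, 0.18, 0]]]}}

```text
t: 18.25
tool_pos: [0.3563, 0.2906, 0.1564]
tool_rot: [-3.133, -0.225, 0.001]
force: [2.3, 3.1, 2.4]
width: 0.128
gripper_force: 58.7
```

```bash
python3 ends.py 10
```

```text
top [([232.4, 181.7], 42), ([242.6, 235.1], 29), ([225.6, 256.1], 27), ([224.8, 267.3], 82)]
side [([330.9, 173.5], 37), ([320.1, 188.9], 15), ([272.7, 201.8], 53), ([297.9, 203.8], 26)]
18.35 [0.3566 0.2905 0.1562] [2.1647 2.2837 1.7162] 0.11905075190956269
```

Request:
{"name": "play_rows", "arguments": {"increments": [[[0, 0, 0, 0], [0, 0, 0, 0], [0, 0, 0, 0], [0, 0, 0.3, 0], [0, 0, 0.6, 0], [0, 0, 0.6, 0]]], "claw": 0.3}}

```text
t: 19.1
tool_pos: [0.3578, 0.2912, 0.2184]
tool_rot: [-3.131, -0.223, -0.004]
force: [-0.4, 0.1, -0.4]
width: 0.301
gripper_force: 0.0
```

Request:
{"name": "play_rows", "arguments": {"increments": [[[0.5, -0.05, 0, 0], [1.0, -0.1, 0, 0]]]}}

```text
t: 19.35
tool_pos: [0.4576, 0.2803, 0.2157]
tool_rot: [3.133, 0.226, -0.002]
force: [1.0, 1.6, 0.2]
width: 0.299
gripper_force: 0.0
```

Request:
{"name": "play_rows", "arguments": {"increments": [[[0.5, -0.05, 0, 0], [1.0, -0.1, 0, 0]]]}}

```text
t: 19.6
tool_pos: [0.5581, 0.2699, 0.215]
tool_rot: [3.133, 0.223, -0.003]
force: [0.3, 1.3, -0.3]
width: 0.297
gripper_force: 0.0
```

Request:
{"name": "play_rows", "arguments": {"increments": [[[0.28, -0.04, -0.3, 0], [0.28, -0.04, -0.6, 0], [0.28, -0.04, -0.9, 0], [0.28, -0.04, -1.0, 0], [0.28, -0.04, -1.0, 0]]]}}

```text
t: 20.23
tool_pos: [0.5847, 0.2662, 0.1157]
tool_rot: [3.132, 0.224, -0.002]
force: [0.5, 0.1, 0.9]
width: 0.301
gripper_force: 0.0
```

```bash
python3 ends.py 11;  python3 - <<'E'
from h import *
for n in 'ts':
    im=cv2.imread('pics/%s11.png'%n);h=cv2.cvtColor(im,cv2.COLOR_BGR2HSV);m=((h[...,0]<14)&(h[...,1]>130)&(h[...,2]>90)).astype(np.uint8)
    k,_,st,c=cv2.connectedComponentsWithStats(m);print(n,[(c[i].round(0).tolist(),st[i].tolist()) for i in range(1,k) if 170<c[i][0]<340 and 110<c[i][1]<310 and st[i,4]>8])
E
```

```text
top [([242.6, 235.3], 27), ([225.7, 256.0], 22), ([223.7, 268.6], 123)]
side [([254.8, 172.1], 11), ([331.2, 173.5], 35), ([320.1, 189.0], 14), ([272.4, 201.9], 52), ([297.9, 203.7], 27)]
20.325 [0.5856 0.2668 0.1176] [-0.3228 -0.5956  0.1885] 0.30148000846686557
t [([234.0, 222.0], [225, 198, 18, 54, 335])]
s [([257.0, 183.0], [254, 177, 7, 16, 69]), ([304.0, 193.0], [282, 183, 38, 19, 135])]
```

Request:
{"name": "play_rows", "arguments": {"increments": [[[0, 0, -0.12, 0], [0, 0, -0.2, 0], [0, 0, -0.23, 0], [0, 0, -0.23, 0]]]}}

```text
t: 20.82
tool_pos: [0.585, 0.2664, 0.093]
tool_rot: [3.133, 0.224, -0.001]
force: [0.2, 0.3, 0.3]
width: 0.301
gripper_force: 0.0
```

Run:
```python
from h import *
np.set_printoptions(precision=4,suppress=True)
C=np.array([.3945,.2968,0]);e1=np.array([.990,.139,0]);e2=np.array([-.139,.990,0])
a=cv2.imread('pics/t11.png');
h=cv2.cvtColor(a,cv2.COLOR_BGR2HSV)
m=((h[...,0]<20)&(h[...,1]>110)&(h[...,2]>70)).astype(np.uint8);ys,xs=np.nonzero(m[262:310,195:260]);print(len(ys),(xs.mean()+195,ys.mean()+262) if len(ys) else '', )
for v in(-.02,-.01,0,.01,.02):
  for p in((254.8,172.1),(257,183),(258.5,192)):
    o,r=ray('side',p);t=((C+v*e2-o)@e2)/(r@e2);q=o+t*r;print(v,p,'u',round((q-C)@e1,4),'z',round(q[2],4),proj('top',q))
```

```text
0 
-0.02 (254.8, 172.1) u -0.0389 z 0.1861 [222.7822 280.2771]
-0.02 (257, 183) u -0.0343 z 0.1392 [226.238 280.325]
-0.02 (258.5, 192) u -0.0316 z 0.0997 [228.9972 280.7828]
-0.01 (254.8, 172.1) u -0.0355 z 0.1783 [219.2212 279.7255]
-0.01 (257, 183) u -0.0309 z 0.1311 [222.8086 279.7941]
-0.01 (258.5, 192) u -0.0282 z 0.0913 [225.6709 280.2682]
0 (254.8, 172.1) u -0.0321 z 0.1706 [215.7083 279.1811]
0 (257, 183) u -0.0275 z 0.1231 [219.4254 279.2701]
0 (258.5, 192) u -0.0248 z 0.083 [222.3894 279.7602]
0.01 (254.8, 172.1) u -0.0288 z 0.1628 [212.2427 278.6436]
0.01 (257, 183) u -0.0241 z 0.115 [216.0877 278.7528]
0.01 (258.5, 192) u -0.0213 z 0.0747 [219.1519 279.2587]
0.02 (254.8, 172.1) u -0.0254 z 0.1551 [208.8235 278.1129]
0.02 (257, 183) u -0.0208 z 0.1069 [212.7945 278.2422]
0.02 (258.5, 192) u -0.0179 z 0.0663 [215.9576 278.7636]
```

Request:
{"name": "play_rows", "arguments": {"increments": [[[0, 0, 0, 0], [0, 0, 0, 0], [0, 0, 0, 0], [0, 0, 0, 0], [0, 0, 0, 0]]], "claw": 0.0}}

```text
t: 21.45
tool_pos: [0.5853, 0.2666, 0.0937]
tool_rot: [-3.133, -0.224, -0.001]
force: [0.5, 0.2, 2.6]
width: 0.119
gripper_force: 58.6
```

Request:
{"name": "play_rows", "arguments": {"increments": [[[0, 0, 0.2, 0], [0, 0, 0.5, 0], [0, 0, 0.8, 0], [0, 0, 0.8, 0]]]}}

```text
t: 21.95
tool_pos: [0.5862, 0.2671, 0.1759]
tool_rot: [-3.131, -0.224, -0.007]
force: [0.2, 0.4, -0.9]
width: 0.118
gripper_force: 58.5
```

```bash
python3 v.py 12
```

```text
top [([232.0, 221.0], [225, 192, 14, 60, 293])]
side [([309.0, 175.0], [301, 167, 17, 18, 73]), ([257.0, 183.0], [254, 176, 7, 17, 69]), ([301.0, 194.0], [282, 188, 34, 14, 105])]
[ 0.4605  0.532  -1.2404] [0.5847 0.2665 0.1727]
```

View pics/c12.png

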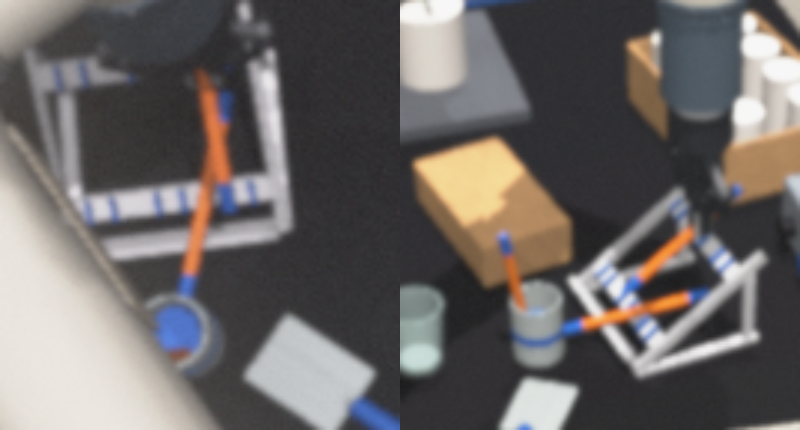

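Rod 2 stands in the cup against its -x wall: side top end (255,172), top view orange at (223,277). Rod 3 is held. Next it goes into the cup beside rod 2, offset 11 mm to the left.

Request:
{"name": "play_rows", "arguments": {"increments": [[[-0.3, 0.14, 0, 0], [-0.6, 0.28, 0, 0], [-0.9, 0.42, 0, 0], [-0.9, 0.42, 0, 0]]]}}

```text
t: 22.55
tool_pos: [0.493, 0.3089, 0.1722]
tool_rot: [3.132, 0.227, -0.003]
force: [0.1, 0.9, -0.5]
width: 0.115
gripper_force: 58.6
```

Request:
{"name": "play_rows", "arguments": {"increments": [[[-0.22, 0.1, 0, 0], [-0.22, 0.1, -0.15, 0], [-0.22, 0.1, -0.3, 0], [-0.22, 0.1, -0.4, 0], [-0.22, 0.1, -0.4, 0]]]}}

```text
t: 23.18
tool_pos: [0.4729, 0.3176, 0.1317]
tool_rot: [3.132, 0.223, -0.003]
force: [0.1, 0.2, -0.9]
width: 0.118
gripper_force: 58.6
```

```bash
python3 ends.py 13
```

```text
top [([236.8, 200.9], 52), ([225.6, 256.1], 27), ([223.3, 269.4], 117)]
side [([296.2, 161.7], 32), ([256.4, 172.7], 7), ([319.7, 188.1], 27), ([263.6, 191.8], 5), ([272.7, 201.7], 56)]
23.275 [0.4734 0.3182 0.1333] [-0.0974 -0.4449  0.0922] 0.11497633767389129
```

Request:
{"name": "play_rows", "arguments": {"increments": [[[-0.1, -0.014, 0.08, 0], [-0.15, -0.021, 0.12, 0], [-0.2, -0.028, 0.17, 0], [-0.25, -0.035, 0.2, 0], [-0.25, -0.035, 0.2, 0]]]}}

```text
t: 23.9
tool_pos: [0.4506, 0.316, 0.157]
tool_rot: [-3.13, -0.226, -0.014]
force: [8.3, 0.3, 3.8]
width: 0.115
gripper_force: 58.6
```

Request:
{"name": "play_rows", "arguments": {"increments": [[[-0.1, -0.014, 0.06, 0], [-0.2, -0.028, 0.11, 0], [-0.3, -0.042, 0.14, 0], [-0.4, -0.056, 0.15, 0], [-0.4, -0.056, 0.15, 0]]]}}

```text
t: 24.52
tool_pos: [0.4077, 0.3098, 0.1693]
tool_rot: [-3.132, -0.225, -0.002]
force: [3.0, 1.8, 1.5]
width: 0.111
gripper_force: 58.9
```

Request:
{"name": "play_rows", "arguments": {"increments": [[[0, 0, -0.15, 0], [0.02, 0, -0.3, 0], [0.02, 0, -0.34, 0], [0.02, 0, -0.34, 0]]]}}

```text
t: 25.02
tool_pos: [0.4093, 0.3086, 0.133]
tool_rot: [3.131, 0.223, -0.004]
force: [1.3, 0.3, -0.4]
width: 0.11
gripper_force: 58.5
```

Request:
{"name": "play_rows", "arguments": {"increments": [[[0, 0, 0, 0], [0, 0, 0, 0], [0, 0, 0, 0], [0, 0, 0, 0], [0, 0, 0, 0], [0, 0, 0, 0]]], "claw": 0.3}}

```text
t: 25.78
tool_pos: [0.41, 0.3094, 0.1343]
tool_rot: [-3.134, -0.224, 0.0]
force: [0.3, 0.1, 0.3]
width: 0.3
gripper_force: 0.0
```

```bash
python3 ends.py 14
python3 - <<'E'
from h import *
for n in 'ts':
    im=cv2.imread('pics/%s14.png'%n);h=cv2.cvtColor(im,cv2.COLOR_BGR2HSV);m=((h[...,0]<14)&(h[...,1]>130)&(h[...,2]>90)).astype(np.uint8)
    k,_,st,c=cv2.connectedComponentsWithStats(m);print(n,[(c[i].round(0).tolist(),st[i].tolist()) for i in range(1,k) if 170<c[i][0]<340 and 110<c[i][1]<310 and st[i,4]>8])
C=np.array([.3945,.2968,0]);e1=np.array([.990,.139,0]);e2=np.array([-.139,.990,0])
for v in(0,.01,.02,.03):
  for L in (0,169):
    q=C+e2*v+e1*(-.018+L/1e3*.485)+np.array([0,0,.009+L/1e3*.875]);print(v,proj('side',q).round(1))
E
```

```text
top [([236.9, 201.0], 53), ([226.3, 268.4], 61), ([216.1, 271.0], 21), ([197.3, 277.3], 37)]
side [([252.5, 166.0], 8), ([280.3, 168.4], 27), ([319.7, 188.0], 26), ([272.8, 201.7], 55)]
25.875 [0.41   0.3094 0.1343] [-0.1088 -0.3381 -0.5923] 0.300423895629544
t [([231.0, 227.0], [225, 208, 14, 43, 192]), ([214.0, 275.0], [204, 267, 21, 13, 74])]
s [([257.0, 181.0], [252, 170, 10, 24, 113]), ([273.0, 181.0], [266, 172, 14, 22, 96]), ([309.0, 192.0], [300, 188, 16, 8, 52]), ([294.0, 197.0], [289, 196, 10, 3, 13]), ([284.0, 200.0], [282, 199, 6, 3, 12])]
0 [261.6 207.9]
0 [281.3 168.1]
0.01 [260.5 206.2]
0.01 [280.1 166.5]
0.02 [259.5 204.6]
0.02 [279. 165.]
0.03 [258.5 203. ]
0.03 [277.8 163.4]
```

Request:
{"name": "play_rows", "arguments": {"increments": [[[0, 0, 0.3, 0], [0, 0, 0.7, 0], [0, 0, 0.7, 0]]]}}

```text
t: 26.25
tool_pos: [0.4115, 0.3107, 0.2078]
tool_rot: [-3.129, -0.224, -0.008]
force: [0.5, -0.0, -1.0]
width: 0.301
gripper_force: 0.0
```

Request:
{"name": "play_rows", "arguments": {"increments": [[[0.5, 0.3, 0, 0], [1.0, 0.6, 0, 0], [1.0, 0.6, 0, 0], [1.0, 0.6, 0, 0]]]}}

```text
t: 26.75
tool_pos: [0.5099, 0.3691, 0.2031]
tool_rot: [3.132, 0.223, -0.002]
force: [-1.0, 0.2, 0.3]
width: 0.302
gripper_force: 0.0
```

```bash
python3 ends.py 15
python3 - <<'E'
from h import *
np.set_printoptions(precision=4,suppress=True)
print('a up',tri('top',(197.3,277.3),'side',(252.5,166)))
im=cv2.imread('pics/t15.png');sm=cv2.imread('pics/s15.png')
for n,i in(('t',im),('s',sm)):
    h=cv2.cvtColor(i,cv2.COLOR_BGR2HSV);m=((h[...,0]<14)&(h[...,1]>130)&(h[...,2]>90)).astype(np.uint8)
    k,l,st,c=cv2.connectedComponentsWithStats(m)
    for j in range(1,k):
        if 170<c[j][0]<340 and 140<c[j][1]<310 and st[j,4]>8:
            p=np.argwhere(l==j)[:,::-1].astype(np.float32);f=cv2.fitLine(p,cv2.DIST_L2,0,.01,.01).ravel();print(n,c[j].round(1),st[j].tolist(),f)
cv2.imwrite('pics/c15.png',np.hstack([cv2.resize(im[170:300,170:290],(400,430)),cv2.resize(sm[90:235,220:354],(400,430))]))
E
```

```text
top [([236.8, 200.9], 52), ([212.9, 242.3], 17), ([225.7, 256.2], 30), ([226.1, 268.2], 65), ([215.9, 270.6], 23), ([197.5, 276.9], 35)]
side [([280.4, 168.3], 30), ([319.7, 188.1], 27), ([272.8, 201.7], 54)]
26.85 [0.5095 0.3691 0.2048] [-0.4426 -0.0326 -0.1004] 0.29961181193142344
a up (array([0.3664, 0.3405, 0.1618]), np.float64(0.0019031342860502982))
t [231.3 228.2] [225, 208, 14, 44, 201] [  0.1988  -0.98   231.2935 228.2139]
t [215.6 265.3] [204, 248, 21, 31, 157] [  0.1512  -0.9885 215.5669 265.3121]
s [257.  180.9] [253, 170, 9, 24, 104] [  0.2569   0.9664 256.9712 180.8654]
s [273.2 181.5] [266, 172, 15, 22, 105] [  0.4745  -0.8802 273.2286 181.4952]
s [299.  194.5] [282, 188, 34, 14, 116] [  0.9653  -0.2613 299.0258 194.5259]
```

View pics/c15.png

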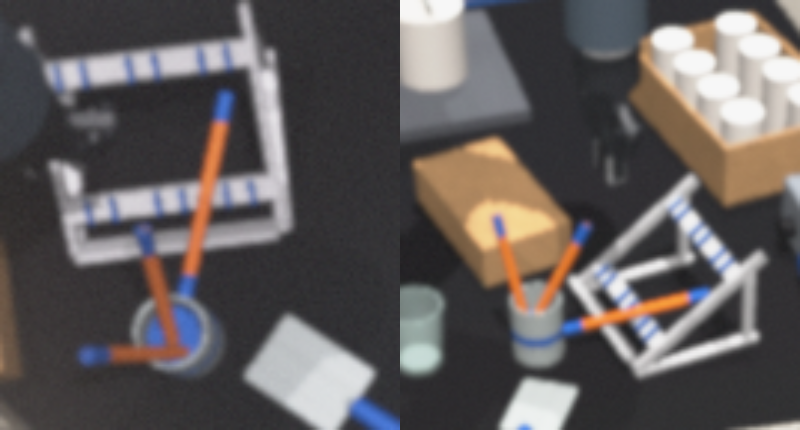

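Rods 2 and 3 stand in the cup, with top ends at (197,277) and (213,242). Rod 1 lies clear from (226,256) to (237,201). I'll compute its 3D axis.

Run:
```python
from h import *
np.set_printoptions(precision=4,suppress=True)
def ln(c,f,t):return np.array(c)+t*np.array(f)
os_,a=ray('side',(299.03-25*.9653,194.53+25*.2613));_,b=ray('side',(299.03+20*.9653,194.53-20*.2613));n=np.cross(a,b)
P=[]
for p in((225.7,256.2),(231.3,228.2),(236.8,200.9)):
    o,v=ray('top',p);P.append(o+v*((os_-o)@n)/(v@n));print(P[-1],proj('side',P[-1]))
d=P[2]-P[0];L=np.linalg.norm(d);print(L,'mid',(P[0]+P[2])/2,'yaw',np.degrees(np.arctan2(d[1],d[0])),'inc',np.degrees(np.arcsin(d[2]/L)))
m=(P[0]+P[2])/2
for s in(.03,.04,.045):print(s,m+d/L*s)
```

```text
[0.4412 0.2992 0.0249] [278.638  200.0481]
[0.5167 0.2837 0.0449] [300.121  194.2289]
[0.5897 0.2687 0.0642] [321.0389 188.5739]
0.15659622642484097 mid [0.5155 0.2839 0.0445] yaw -11.597079934334426 inc 14.525554605268892
0.03 [0.5439 0.2781 0.0521]
0.04 [0.5534 0.2761 0.0546]
0.045 [0.5582 0.2752 0.0558]
```

Request:
{"name": "play_rows", "arguments": {"increments": [[[0.22, -0.46, 0, -0.11], [0.44, -0.93, 0, -0.22], [0.44, -0.93, 0, -0.22], [0.44, -0.93, 0, -0.22]]], "claw": 0.3}}

```text
t: 27.35
tool_pos: [0.5535, 0.2763, 0.2053]
tool_rot: [-3.124, 0.317, -0.002]
force: [-0.2, 0.4, -0.2]
width: 0.302
gripper_force: 0.0
```

Request:
{"name": "play_rows", "arguments": {"increments": [[[0, 0, -0.5, 0], [0, 0, -0.9, 0], [0, 0, -1.0, 0], [0, 0, -1.0, 0]]]}}

```text
t: 27.85
tool_pos: [0.554, 0.2771, 0.1051]
tool_rot: [3.126, -0.316, 0.001]
force: [0.0, -0.6, 1.0]
width: 0.301
gripper_force: 0.0
```

Request:
{"name": "play_rows", "arguments": {"increments": [[[0, 0, -0.2, 0], [0, 0, -0.35, 0], [0, 0, -0.43, 0], [0, 0, -0.43, 0]]]}}

```text
t: 28.35
tool_pos: [0.554, 0.2763, 0.0612]
tool_rot: [3.125, -0.318, -0.0]
force: [0.3, -0.5, 0.1]
width: 0.296
gripper_force: 0.0
```

```bash
python3 ends.py 16
```

```text
top [([213.3, 242.5], 11), ([225.7, 256.0], 22), ([226.1, 268.3], 63), ([215.9, 270.6], 21)]
side [([252.7, 165.9], 10), ([280.5, 168.4], 29), ([319.6, 188.2], 29), ([272.8, 201.7], 53)]
28.45 [0.5545 0.2766 0.062 ] [-0.2241  0.5755  0.3085] 0.302696968648045
```

Request:
{"name": "play_rows", "arguments": {"increments": [[[0, 0, -0.01, 0], [0, 0, -0.01, 0], [0, 0, -0.01, 0], [0, 0, -0.01, 0], [0, 0, -0.01, 0]]], "claw": 0.0}}

```text
t: 29.08
tool_pos: [0.5545, 0.2766, 0.0608]
tool_rot: [-3.125, 0.318, -0.002]
force: [2.2, 0.4, 4.1]
width: 0.112
gripper_force: 58.7
```

Request:
{"name": "play_rows", "arguments": {"increments": [[[0, 0, 0.2, 0], [0, 0, 0.45, 0], [0, 0, 0.45, 0], [0.2, 0, 0.6, 0], [0.5, 0, 0.8, 0], [0.8, 0, 1.0, 0], [0.8, 0, 1.0, 0]]]}}

```text
t: 29.95
tool_pos: [0.6354, 0.2761, 0.1595]
tool_rot: [-3.125, 0.321, 0.0]
force: [-0.1, -0.6, -0.4]
width: 0.112
gripper_force: 58.6
```

Request:
{"name": "play_rows", "arguments": {"increments": [[[0, -0.1, 0.4, 0], [0, -0.5, 0.5, 0], [-0.2, -1.0, 0.5, 0], [-0.4, -1.0, 0.5, 0], [-0.4, -1.0, 0.5, 0]]]}}

```text
t: 30.58
tool_pos: [0.592, 0.1759, 0.2094]
tool_rot: [3.125, -0.318, -0.004]
force: [0.4, -0.1, -0.1]
width: 0.11
gripper_force: 58.7
```

```bash
python3 ends.py 17
```

```text
top [([255.4, 234.4], 37)]
side [([280.3, 168.3], 29), ([341.5, 169.0], 45), ([294.5, 180.4], 25), ([267.1, 204.4], 18)]
30.675 [0.5934 0.1766 0.2093] [0.5472 0.4093 0.1699] 0.11053516157963401
```

Request:
{"name": "play_rows", "arguments": {"increments": [[[-0.1, -0.04, 0, -0.1], [-0.2, -0.08, 0, -0.2], [-0.3, -0.12, 0, -0.3], [-0.4, -0.18, 0, -0.4], [-0.5, -0.22, 0, -0.5], [-0.6, -0.28, 0, -0.6], [-0.7, -0.33, 0, -0.7], [-0.85, -0.4, 0, -0.78], [-1.0, -0.44, 0, -0.78], [-1.0, -0.44, 0, -0.78]]]}}

```text
t: 31.92
tool_pos: [0.4936, 0.1327, 0.2099]
tool_rot: [2.374, -2.056, -0.001]
force: [1.1, 0.2, -0.9]
width: 0.115
gripper_force: 58.7
```

Request:
{"name": "play_rows", "arguments": {"increments": [[[-0.4, 0, 0, 0], [-0.76, 0, -0.1, 0], [-0.76, 0, -0.5, 0], [-0.76, 0, -0.9, 0], [-0.76, 0, -1.0, 0], [-0.76, 0, -1.0, 0]]]}}

```text
t: 32.67
tool_pos: [0.4186, 0.1326, 0.1105]
tool_rot: [2.374, -2.056, 0.001]
force: [0.0, -0.8, 0.1]
width: 0.114
gripper_force: 58.8
```

```bash
python3 ends.py 18; python3 -c "
from h import *
print(arm.get_obs()['tool_rot'])
a=cv2.imread('pics/t18.png');b=cv2.imread('pics/s18.png')
cv2.imwrite('pics/c18.png',np.hstack([cv2.resize(a[200:320,190:310],(400,400)),cv2.resize(b[140:260,230:350],(400,400))]))"
```

```text
top [([213.2, 242.3], 10)]
side [([264.8, 204.8], 11), ([288.7, 218.1], 24)]
32.775 [0.4193 0.1331 0.1116] [ 0.3126 -1.1497 -0.2035] 0.11273710115073746
[-2.37281570e+00  2.05572660e+00 -1.62905677e-03]
```

View pics/c18.png

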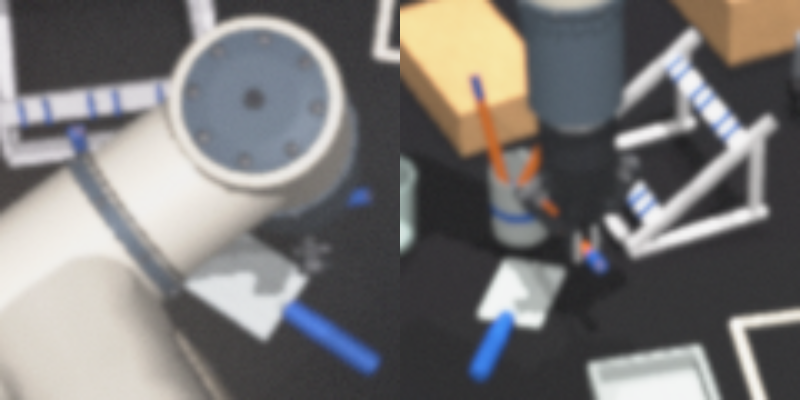

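Run:
```python
from h import *
g=np.array([.4193,.1331,.1066]);d=np.array([.1426,-.99])
for i in(10,14.5,20):
    c,s=np.cos(np.radians(i)),np.sin(np.radians(i))
    for L in(.039,-.119,-.130):
        print(i,L,(p:=np.r_[g[:2]+d*L*c,g[2]+L*s]).round(4),proj('side',p).round(1))
C=np.array([.3945,.2968]);q=g[:2]-C;print('along',q@d,'lat',q@np.array([.99,.1426]))
```

```text
10 0.039 [0.4248 0.0951 0.1134] [289.2 218.1]
10 -0.119 [0.4026 0.2491 0.0859] [270.8 197.2]
10 -0.13 [0.401  0.2598 0.084 ] [269.6 195.9]
14.5 0.039 [0.4247 0.0957 0.1164] [289.1 217.2]
14.5 -0.119 [0.4029 0.2472 0.0768] [271.2 199.6]
14.5 -0.13 [0.4014 0.2577 0.0741] [270.  198.5]
20 0.039 [0.4245 0.0968 0.1199] [288.9 216.2]
20 -0.119 [0.4034 0.2438 0.0659] [271.7 202.6]
20 -0.13 [0.4019 0.254  0.0621] [270.6 201.8]
along 0.16559948000000002 lat 0.0012083799999999846
```

Request:
{"name": "play_rows", "arguments": {"increments": [[[0, 0, -0.1, 0], [0, 0, -0.18, 0], [0, 0, -0.18, 0], [0, 0, -0.18, 0]]]}}

```text
t: 33.28
tool_pos: [0.4181, 0.1324, 0.0924]
tool_rot: [2.374, -2.057, 0.0]
force: [-0.1, -0.1, -0.2]
width: 0.11
gripper_force: 58.8
```

Request:
{"name": "play_rows", "arguments": {"increments": [[[-0.011, 0.08, 0, 0], [-0.017, 0.12, 0.12, 0], [-0.023, 0.16, 0.25, 0], [-0.031, 0.22, 0.36, 0], [-0.04, 0.28, 0.45, 0], [-0.05, 0.35, 0.54, 0], [-0.05, 0.35, 0.54, 0]]]}}

```text
t: 34.15
tool_pos: [0.4135, 0.1673, 0.1475]
tool_rot: [-2.374, 2.056, -0.002]
force: [1.4, -5.8, 2.9]
width: 0.107
gripper_force: 59.9
```

```bash
python3 ends.py 19
python3 - <<'E'
from h import *
o=arm.get_obs()['tool_pos'];g=np.r_[o[:2],o[2]-.005];d=np.array([.1426,-.99])
for i in(15,30,38,45):
    c,s=np.cos(np.radians(i)),np.sin(np.radians(i))
    print(i,[proj('side',np.r_[g[:2]+d*L*c,g[2]+L*s]).round(1).tolist() for L in(.039,-.119)])
E
```

```text
top []
side [([284.7, 201.7], 20), ([265.3, 204.5], 16)]
34.25 [0.4133 0.167  0.1469] [ 1.5417 -5.5422  3.2214] 0.11099074349356199
15 [[284.1, 202.6], [266.5, 186.2]]
30 [[283.5, 199.6], [268.3, 194.8]]
38 [[283.1, 198.0], [269.5, 199.4]]
45 [[282.6, 196.5], [270.8, 203.4]]
```

Run:
```python
from h import *
b=cv2.imread('pics/s19.png');h=cv2.cvtColor(b,cv2.COLOR_BGR2HSV)
for r in range(160,224):
    print(r,''.join('o' if (h[r,x,0]<16 and h[r,x,1]>100 and h[r,x,2]>60) else 'b' if (100<h[r,x,0]<125 and h[r,x,1]>95 and h[r,x,2]>50) else '-' if h[r,x,2]>110 else '.' for x in range(248,300)))
```

```text
160 -----------------o-........----...-.................
161 -----------------o-......----------.................
162 -----------------oo......---------..................
163 -----------------oo.........---.....................
164 ------------------o................................-
165 ------------------o...............................--
166 ------------------o..............................---
167 -----b------------o.............................----
168 ------------------o............................-----
169 -------o---------oo...........................------
170 ----oooo------ooooo..........................-------
171 ----ooooo--oooooooo..........................-------
172 -----oooooooooooooo..........................------.
173 ----ooooooooooooooo..........................-----..
174 oooooooooooooooooo-............................-....
175 oooooooooooooooooo..................................
176 ooooooooooooooooo-..................................
177 ooooooooooooooooo-..................................
178 oooooooooooooooo--..................................
179 ooooooooooooo
[... 1847 characters left out ...]
...........-----
212 ..............---------.........................----
213 .................................................---
214 ..................................................--
215 ..................................................--
216 ...................................................-
217 ....................................................
218 ............--------................................
219 ............--------------..........................
220 ............-------------------.....................
221 ...........--------------------.....................
222 ...........--------------------.....................
223 ..........---------------------.....................
```

The side mask puts the rod at about 30°, running from (285,202) to (272,198) and then vanishing behind the cup rim. So its lower end has slid over the rim into the cup's mouth. I carry on to the far inner wall, lowering as I go.

Request:
{"name": "play_rows", "arguments": {"increments": [[[-0.01, 0.08, 0.0, 0], [-0.02, 0.15, -0.03, 0], [-0.032, 0.22, -0.08, 0], [-0.042, 0.28, -0.12, 0], [-0.042, 0.28, -0.12, 0]]]}}

```text
t: 34.88
tool_pos: [0.4084, 0.1952, 0.1339]
tool_rot: [2.373, -2.057, -0.0]
force: [1.1, -3.1, -2.5]
width: 0.104
gripper_force: 59.5
```

```bash
cat > asc.py <<'E'
import sys
from h import *
k,x0,x1,y0,y1=sys.argv[1],*map(int,sys.argv[2:6])
b=shot('side','s'+k);shot('top','t'+k);h=cv2.cvtColor(b,cv2.COLOR_BGR2HSV)
for r in range(y0,y1):
    print(r,''.join('o' if (h[r,x,0]<16 and h[r,x,1]>110 and h[r,x,2]>70) else 'b' if (100<h[r,x,0]<125 and h[r,x,1]>95 and h[r,x,2]>50) else '-' if h[r,x,2]>110 else '.' for x in range(x0,x1)))
o=arm.get_obs();print(o['tool_pos'],o['force'],o['width'])
E
python3 asc.py 20 248 296 166 210
```

```text
166 --------------o-................................
167 -----b--------o-................................
168 --------------o-...............................-
169 --------------o-..............................--
170 ------oo------o-............................----
171 ----ooooo--oooo-..........................------
172 ----ooooooooooo-..........................------
173 ----oooooooooo-.............................----
174 ooooooooooooo--..............................---
175 ooooooooooooo--.................................
176 ooooooooooooo--.................................
177 oooooooooooo---.................................
178 ooooooooooo----.................................
179 oooooooooo----..................................
180 ooo-oooo------............................---.--
181 ooooooo-----..............................------
182 oooooooo--...............................-------
183 ooooooooo-...............................bb-----
184 -ooooooooo..............................bb------
185 --o---..ooo.............................b-------
186 .--.....ooooo.......................
[... 623 characters left out ...]
...----.-b-...-------....
199 ..........-------------...---o-.......------....
200 ..........--------------.----oo........------...
201 ..........-------------------oo........-------..
202 ..........--------------oo--oo..........-------.
203 .........bbb-----------oooooo............------.
204 ..........-bbb---------ooooo.............-------
205 ..........--bbbbbbbbb--oo-................------
206 ..........-----bbbbbb-----.................-----
207 ...........---------------..................----
208 ...........---------------..................----
209 ...........---------------...................---
[0.40828852 0.1952459  0.13383071] [ 0.98238558 -3.04781752 -2.68688001] 0.1068841898777309
```

It is in fact turning on the outer wall: 57° now, with the lower end at (271,205) in front of the cup. I continue the arc to vertical.

Request:
{"name": "play_rows", "arguments": {"increments": [[[-0.014, 0.1, 0.07, 0], [-0.028, 0.2, 0.13, 0], [-0.042, 0.3, 0.18, 0], [-0.057, 0.4, 0.23, 0], [-0.071, 0.5, 0.27, 0], [-0.085, 0.6, 0.29, 0], [-0.1, 0.69, 0.3, 0], [-0.107, 0.75, 0.3, 0], [-0.107, 0.75, 0.3, 0]]]}}

```text
t: 36.1
tool_pos: [0.398, 0.2708, 0.1641]
tool_rot: [2.374, -2.057, -0.0]
force: [0.4, -0.1, 0.0]
width: 0.0
gripper_force: 0.0
```

```bash
python3 asc.py 21 248 290 160 218
```

```text
160 -----.----................................
161 ---...---o-...............................
162 --....----o-..............................
163 --....-----o-.............................
164 --.....-----o-............................
165 -o-.....-o--o-..................----......
166 --o-.....-ooo-.................bbb--......
167 -----.....---..................bbbbb......
168 -----.....................---..bbbbb......
169 -------.................------bbbbbb......
170 oooo--ooo..............--ooo---bbbb.......
171 ooooooooo-.............-ooooo---bbb.......
172 oooooooooo-............-oooooo--..........
173 ooooooooooo---.....-----oooooooo.........-
174 oooooooooooo--....------ooooooooo.......--
175 ooooooooooooo-....------oooooooo.......---
176 ooooooooooooo-....------oooooooo......----
177 ooooooooooooo--...------ooooooo......-----
178 oooooooooooooo-...------ooooooo.....------
179 ooooooooooooooo-..------oooooo.....-------
180 ooooooooooooooo--.---...oooooo....--------
181 ooooooooooooooo-.......oooooo....---------
182 oooooooooooooo.........ooooo--------------
183 ooooooooooooo..
[... 1017 characters left out ...]
5 ..........--bbbbbbbbbbb----...............
206 ..........-----bbbbbb------...............
207 ..........-----------------...............
208 ...........----------------...............
209 ...........---------------................
210 ...........---------------................
211 ............-------------.................
212 .............-----------..................
213 ...............-------....................
214 ..........................................
215 ......................bbbb................
216 .....................bbbbbb...............
217 .............------...bbbbbb..............
[0.3980283  0.27026794 0.16416989] [0.10932579 0.51725649 0.03459683] 0.0012363472229483898
```

The grip lost the rod again near vertical. I retreat and look.

Request:
{"name": "play_rows", "arguments": {"increments": [[[0, 0, 0.4, 0], [0.0, -0.1, 0.7, 0], [0.3, -0.6, 0.7, 0], [0.5, -1.0, 0.7, 0]]], "claw": 0.3}}

```text
t: 36.7
tool_pos: [0.4487, 0.169, 0.2347]
tool_rot: [-2.374, 2.056, -0.0]
force: [0.5, 1.2, -0.1]
width: 0.302
gripper_force: 0.0
```

Request:
{"name": "play_rows", "arguments": {"increments": [[[0.3, -0.5, 0, 0], [0.6, -1.0, 0, 0], [0.6, -1.0, 0, 0]]]}}

```text
t: 37.08
tool_pos: [0.5091, 0.0669, 0.2338]
tool_rot: [2.367, -2.064, 0.0]
force: [-0.2, -0.1, -1.1]
width: 0.302
gripper_force: 0.0
```

```bash
python3 v.py 22; python3 ends.py 22
python3 - <<'E'
from h import *
a=cv2.imread('pics/t22.png');b=cv2.imread('pics/s22.png')
cv2.imwrite('pics/c22.png',np.hstack([cv2.resize(a[200:320,180:300],(400,400)),cv2.resize(b[150:250,235:335],(400,400))]))
E
```

```text
top [([289.0, 261.0], [276, 256, 26, 11, 129])]
side [([257.0, 181.0], [253, 170, 9, 24, 98]), ([273.0, 182.0], [267, 172, 13, 22, 92]), ([287.0, 231.0], [279, 223, 17, 18, 34]), ([285.0, 235.0], [278, 226, 16, 18, 40])]
[-0.0579  0.8595 -0.4993] [0.5081 0.0696 0.234 ]
top [([196.0, 277.3], 7)]
side [([280.7, 168.3], 23), ([266.2, 204.4], 20), ([272.3, 216.8], 22)]
37.275 [0.5078 0.0709 0.2343] [-0.8915  0.4469 -0.6215] 0.30039903256885764
```

View pics/c22.png

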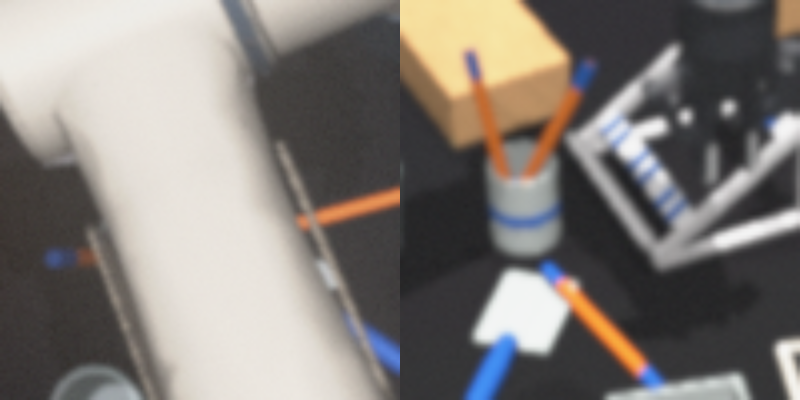

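Rod 1 now lies on the bench from near the cup, side (272,217), to beside the tray, (297,244), across the spatula blade. I'll lay it back on the rack to get the 35° slope again, so first I measure it.

Run:
```python
from h import *
np.set_printoptions(precision=4,suppress=True)
def mk(f):
    h=cv2.cvtColor(cv2.imread(f),cv2.COLOR_BGR2HSV);o=(h[...,0]<16)&(h[...,1]>120)&(h[...,2]>80);b=(h[...,0]>100)&(h[...,0]<125)&(h[...,1]>110)&(h[...,2]>60);return o,b
o,b=mk('pics/s22.png');z=np.zeros_like(o);z[219:246,274:300]=1
p=np.argwhere(o&z)[:,::-1].astype(np.float32);f=cv2.fitLine(p,cv2.DIST_L2,0,.01,.01).ravel();print('side',len(p),f,p.min(0),p.max(0))
bb=b.copy();bb[:240]=0;bb[252:]=0;bb[:,:288]=0;bb[:,310:]=0;q=np.argwhere(bb)[:,::-1];print('blue2',q.mean(0),len(q))
ot,bt=mk('pics/t22.png');z=np.zeros_like(ot);z[250:272,270:325]=1
pt=np.argwhere(ot&z)[:,::-1].astype(np.float32);g=cv2.fitLine(pt,cv2.DIST_L2,0,.01,.01).ravel();print('top',g,pt.min(0),pt.max(0))
bz=bt.copy();bz[:245]=0;bz[275:]=0;bz[:,:270]=0;bz[:,325:]=0;q2=np.argwhere(bz)[:,::-1];print('topblue',q2.mean(0) if len(q2) else 0,len(q2))
os_,a1=ray('side',f[2:]-12*f[:2]);_,a2=ray('side',f[2:]+12*f[:2]);n=np.cross(a1,a2)
for t in(-14,0,14):
    oo,v=ray('top',g[2:]+t*g[:2]);P=oo+v*((os_-oo)@n)/(v@n);print('pt',P,proj('side',P))
for u in((272.3,216.8),q.mean(0)):
    for zz in(.006,.012,.02):print(u,zz,onz('side',u,zz))
```

```text
side 111 [  0.6841   0.7294 286.3063 232.8829] [275. 221.] [296. 243.]
blue2 [297.6957 243.8261] 23
top [  0.9633  -0.2685 287.375  261.5855] [270. 256.] [301. 268.]
topblue [307.2683 256.    ] 41
pt [0.4207 0.1665 0.0029] [283.2522 229.6276]
pt [0.4321 0.129  0.0019] [289.4829 236.2704]
pt [0.4435 0.0914 0.0008] [295.8823 243.0919]
(272.3, 216.8) 0.006 [0.4013 0.2392 0.006 ]
(272.3, 216.8) 0.012 [0.3998 0.2324 0.012 ]
(272.3, 216.8) 0.02 [0.3978 0.2234 0.02  ]
[297.6957 243.8261] 0.006 [0.4468 0.0809 0.006 ]
[297.6957 243.8261] 0.012 [0.4451 0.0748 0.012 ]
[297.6957 243.8261] 0.02 [0.4429 0.0667 0.02  ]
```

Request:
{"name": "play_rows", "arguments": {"increments": [[[-0.4, 0.3, 0, 0.08], [-0.78, 0.62, 0, 0.08], [-0.78, 0.62, -0.4, 0.08], [-0.78, 0.62, -0.9, 0.08], [-0.78, 0.62, -1.0, 0.08]]], "claw": 0.3}}

```text
t: 37.9
tool_pos: [0.4278, 0.1323, 0.1321]
tool_rot: [2.496, -1.899, -0.003]
force: [0.4, -0.2, 0.7]
width: 0.294
gripper_force: 0.0
```

Request:
{"name": "play_rows", "arguments": {"increments": [[[0, 0, -0.4, 0], [0, 0, -0.7, 0], [0, 0, -0.9, 0], [0, 0, -0.9, 0]]]}}

```text
t: 38.4
tool_pos: [0.4302, 0.1327, 0.0446]
tool_rot: [2.499, -1.902, 0.0]
force: [-0.4, -0.4, 0.5]
width: 0.299
gripper_force: 0.0
```

Run:
```python
from h import *
np.set_printoptions(precision=4,suppress=True)
o=arm.get_obs();print(o['tool_pos'],o['tool_rot'],o['force'])
im=shot('top','t23');h=cv2.cvtColor(im,cv2.COLOR_BGR2HSV)
m=(h[...,0]<16)&(h[...,1]>120)&(h[...,2]>80);m[:230]=0;m[300:]=0;m[:,:240]=0;m[:,325:]=0
p=np.argwhere(m)[:,::-1].astype(np.float32)
if len(p):
    g=cv2.fitLine(p,cv2.DIST_L2,0,.01,.01).ravel();print(g,len(p))
    for t in(-15,0,15):print(onz('top',g[2:]+t*g[:2],.006))
im=shot('side','s23');h=cv2.cvtColor(im,cv2.COLOR_BGR2HSV);b=(h[...,0]>100)&(h[...,0]<125)&(h[...,1]>110)&(h[...,2]>60)
k,_,st,c=cv2.connectedComponentsWithStats(b.astype(np.uint8))
for i in range(1,k):
    if 255<c[i][0]<310 and 208<c[i][1]<250 and st[i,4]>6:print(c[i],st[i,4],onz('side',c[i],.007))
```

```text
[0.4302 0.1327 0.0446] [ 2.4987 -1.9024  0.0002] [-0.4075 -0.3897  0.4746]
[  0.9539  -0.3    291.75   260.875 ] 40
[0.4204 0.1562 0.006 ]
[0.4337 0.1165 0.006 ]
[0.4471 0.0766 0.006 ]
[256.6541 244.4151] 159 [0.316  0.1184 0.007 ]
[297.5909 243.8636] 22 [0.4461 0.0798 0.007 ]
```

Request:
{"name": "play_rows", "arguments": {"increments": [[[-0.01, 0, -0.12, 0], [-0.01, 0, -0.2, 0], [-0.01, 0, -0.25, 0], [-0.01, 0, -0.25, 0]]]}}

```text
t: 39.0
tool_pos: [0.4289, 0.1321, 0.0189]
tool_rot: [2.498, -1.904, -0.0]
force: [-0.0, 0.1, 0.8]
width: 0.301
gripper_force: 0.0
```

Request:
{"name": "play_rows", "arguments": {"increments": [[[0, 0, 0, 0], [0, 0, 0, 0], [0, 0, 0, 0], [0, 0, 0, 0], [0, 0, 0, 0]]], "claw": 0.0}}

```text
t: 39.62
tool_pos: [0.4293, 0.1325, 0.0195]
tool_rot: [-2.498, 1.904, -0.0]
force: [0.9, 0.1, 2.6]
width: 0.107
gripper_force: 58.6
```

Request:
{"name": "play_rows", "arguments": {"increments": [[[0, 0, 0.3, 0], [0, 0, 0.7, 0], [0, 0, 1.0, 0]]]}}

```text
t: 40.0
tool_pos: [0.4291, 0.1324, 0.1207]
tool_rot: [-2.498, 1.904, -0.0]
force: [1.0, 0.4, -0.2]
width: 0.105
gripper_force: 58.6
```

Request:
{"name": "play_rows", "arguments": {"increments": [[[0.0, 0, 0.5, 0], [0.1, 0.0, 0.95, 0.1], [0.2, 0.0, 0.95, 0.2], [0.3, 0, 0.95, 0.3], [0.4, 0, 0.95, 0.4], [0.5, 0.1, 0.95, 0.5], [0.6, 0.2, 0.95, 0.6], [0.7, 0.3, 0.95, 0.7], [0.8, 0.4, 0.95, 0.8], [0.8, 0.5, 0.95, 0.92], [0.8, 0.6, 0.95, 0.92], [0.8, 0.6, 0.95, 0.92]]]}}

```text
t: 41.5
tool_pos: [0.5089, 0.1929, 0.214]
tool_rot: [3.134, 0.219, -0.001]
force: [0.6, -0.5, 0.6]
width: 0.109
gripper_force: 58.5
```

Request:
{"name": "play_rows", "arguments": {"increments": [[[0.4, 0.4, 0, 0], [0.79, 0.75, 0, 0], [0.79, 0.75, 0, 0], [0.79, 0.75, -0.2, 0], [0.79, 0.75, -0.5, 0], [0.79, 0.75, -0.5, 0]]]}}

```text
t: 42.25
tool_pos: [0.5864, 0.2661, 0.1622]
tool_rot: [3.131, 0.22, -0.008]
force: [0.7, -0.4, -0.1]
width: 0.109
gripper_force: 58.7
```

```bash
python3 ends.py 24
python3 - <<'E'
from h import *
o=arm.get_obs();g=o['tool_pos']-[0,0,.012];print(o['tool_rot'])
e=np.array([.99,.139,0])
for L in(.052,-.106):print(L,proj('top',g+e*L),proj('side',g+e*L))
E
```

```text
top [([236.2, 229.3], 30), ([213.3, 242.5], 11), ([226.2, 268.3], 62)]
side [([337.0, 164.1], 35), ([252.7, 165.9], 10), ([280.4, 168.3], 30), ([295.4, 176.3], 26), ([266.3, 204.4], 21)]
42.35 [0.5883 0.267  0.1656] [-0.6453  1.0069 -0.0444] 0.10799558277878585
[3.13356217e+00 2.22197400e-01 1.92835276e-03]
0.052 [229.90123491 173.42677073] [334.52307887 164.54378424]
-0.106 [235.38171355 232.62912049] [292.83856035 176.43135857]
```

Request:
{"name": "play_rows", "arguments": {"increments": [[[-0.09, -0.012, 0, 0], [-0.09, -0.012, -0.2, 0], [-0.09, -0.012, -0.36, 0], [-0.09, -0.012, -0.43, 0], [-0.09, -0.012, -0.49, 0], [-0.09, -0.012, -0.54, 0], [-0.09, -0.012, -0.54, 0]]]}}

```text
t: 43.22
tool_pos: [0.5812, 0.2663, 0.1128]
tool_rot: [-3.133, -0.224, -0.009]
force: [2.0, -2.3, 6.7]
width: 0.107
gripper_force: 60.2
```

Request:
{"name": "play_rows", "arguments": {"increments": [[[0.0, 0, -0.05, 0], [0.0, 0, -0.1, 0], [0.0, 0, -0.14, 0], [0, 0, -0.14, 0]]]}}

```text
t: 43.72
tool_pos: [0.5803, 0.2665, 0.1]
tool_rot: [-3.133, -0.224, -0.007]
force: [-4.5, -2.2, 13.3]
width: 0.104
gripper_force: 59.1
```

```bash
python3 ends.py 25
python3 - <<'E'
from h import *
print([proj('side',p).round(1) for p in ([.4997,.2542,.0297],[.6269,.2731,.118])])
E
```

```text
top [([241.3, 229.3], 45), ([213.3, 242.5], 11), ([226.1, 268.3], 61)]
side [([252.8, 166.2], 5), ([280.4, 168.3], 30), ([335.7, 169.0], 40), ([301.5, 200.8], 34), ([266.3, 204.4], 21)]
43.825 [0.5803 0.2664 0.1   ] [-4.7022 -2.6617 13.9417] 0.11252324805379108
[array([298. , 203.5]), array([330.9, 173.7])]
```

Request:
{"name": "play_rows", "arguments": {"increments": [[[0, 0, 0, 0], [0, 0, 0, 0], [0, 0, 0, 0], [0, 0, 0, 0], [0, 0, 0.02, 0], [0, 0, 0.02, 0], [0, 0, 0.02, 0]]], "claw": 0.3}}

```text
t: 44.7
tool_pos: [0.5792, 0.2662, 0.0983]
tool_rot: [-3.134, -0.224, -0.0]
force: [-0.7, -0.0, -0.3]
width: 0.302
gripper_force: 0.0
```

```bash
python3 ends.py 26; sleep 0; python3 ends.py 27
```

```text
top [([242.8, 235.1], 28), ([213.3, 242.5], 11), ([226.2, 268.3], 61)]
side [([252.8, 166.2], 5), ([280.4, 168.3], 30), ([331.0, 174.1], 40), ([298.0, 203.9], 27), ([266.2, 204.4], 20)]
44.8 [0.5791 0.2662 0.0983] [ 0.0166 -0.1929 -0.2567] 0.30062164908318095
top [([242.8, 235.1], 28), ([213.2, 242.7], 10), ([226.2, 268.3], 61)]
side [([280.4, 168.3], 30), ([330.9, 174.0], 39), ([297.9, 203.8], 26), ([266.3, 204.4], 21)]
44.9 [0.5791 0.2662 0.0983] [-0.8359 -0.3945 -0.4975] 0.300254598528318
```

Rod 1 is back in its slot at 35°. Before choosing the approach direction I compute how the two rods in the cup lie.

Run:
```python
from h import *
np.set_printoptions(precision=1,suppress=True)
C=np.array([.3945,.2968,0]);E=np.array([[.990,.139,0],[-.139,.990,0],[0,0,1]])
def uv(P):return (E@(P-C))*1000
im=cv2.imread('pics/t15.png');sm=cv2.imread('pics/s15.png')
up_a=tri('top',(197.5,276.9),'side',(252.6,166))[0];up_b=tri('top',(212.9,242.3),'side',(280.4,168.3))[0]
print('a up',uv(up_a),'b up',uv(up_b))
for n,p in(('a bot',(225.5,275.8)),('b bot',(224,274.3))):print(n,uv(onz('top',p,.012)),uv(onz('top',p,.03)))
# axis via plane intersection using side fit lines and top pixels
for n,f,tp in(('a',(.2569,.9664,256.97,180.87),[(200,277),(210,276.5),(220,276)]),('b',(.4745,-.8802,273.23,181.5),[(214,246),(217,255),(220,263)])):
    f=np.array(f);o,a1=ray('side',f[2:]-9*f[:2]);_,a2=ray('side',f[2:]+9*f[:2]);nn=np.cross(a1,a2)
    for p in tp:
        oo,v=ray('top',p);print(n,uv(oo+v*((o-oo)@nn)/(v@nn)))
```

```text
a up [-21.2  46.7 162.1] b up [ 62.8   2.5 154.9]
a bot [-6.   3.6 12. ] [-8.4  0.4 30. ]
b bot [-1.4  7.4 12. ] [-3.8  4.1 30. ]
a [-17.4  46.1 136.4]
a [-10.9  33.9  73.2]
a [-3.6 20.5  3.5]
b [ 55.7   1.9 146.3]
b [ 37.1   2.2 115.4]
b [19.6  1.5 87.8]
```

Request:
{"name": "play_rows", "arguments": {"increments": [[[0.06, 0.005, -0.04, 0], [0.06, 0.005, -0.04, 0], [0.06, 0.005, -0.04, 0]]]}}

```text
t: 45.28
tool_pos: [0.5852, 0.2666, 0.0941]
tool_rot: [3.133, 0.223, -0.0]
force: [-0.4, -0.1, -0.0]
width: 0.295
gripper_force: 0.0
```

Request:
{"name": "play_rows", "arguments": {"increments": [[[0, 0, 0, 0], [0, 0, 0, 0], [0, 0, 0, 0], [0, 0, 0, 0], [0, 0, 0, 0], [0, 0, 0, 0]]], "claw": 0.0}}

```text
t: 46.02
tool_pos: [0.5852, 0.2667, 0.0945]
tool_rot: [-3.134, -0.224, -0.0]
force: [-0.7, 0.1, 2.9]
width: 0.116
gripper_force: 58.6
```

Request:
{"name": "play_rows", "arguments": {"increments": [[[0, 0, 0.2, 0], [0, 0, 0.5, 0], [0, 0, 0.9, 0], [0, 0, 0.9, 0]]]}}

```text
t: 46.52
tool_pos: [0.5868, 0.2675, 0.1881]
tool_rot: [-3.13, -0.224, -0.01]
force: [-0.2, -0.8, -1.2]
width: 0.117
gripper_force: 58.5
```

Request:
{"name": "play_rows", "arguments": {"increments": [[[-0.2, 0, 0, -0.1], [-0.4, -0.02, 0, -0.2], [-0.6, -0.04, 0, -0.3], [-0.8, -0.05, 0, -0.333], [-0.8, -0.05, 0, -0.333], [-0.8, -0.05, 0, -0.333]]]}}

```text
t: 47.28
tool_pos: [0.5054, 0.2617, 0.1839]
tool_rot: [3.085, -0.593, -0.0]
force: [-0.5, -0.2, 1.0]
width: 0.113
gripper_force: 58.6
```

```bash
python3 ends.py 28;python3 - <<'E'
from h import *
o=arm.get_obs();g=o['tool_pos']-[0,0,.005];r=o['tool_rot'];az=2*np.arctan2(r[1],r[0]);print('az',np.degrees(az)%360)
for L in(.052,-.106):
    p=g+np.array([np.cos(az)*.819,np.sin(az)*.819,.574])*L;print(L,p,proj('top',p),proj('side',p))
E
```

```text
top [([237.5, 202.5], 8), ([232.9, 251.1], 15), ([219.3, 265.0], 112), ([228.2, 271.8], 13)]
side [([310.4, 162.0], 24), ([253.5, 165.5], 8), ([279.6, 177.4], 17), ([271.4, 181.6], 22), ([266.4, 204.3], 19)]
47.375 [0.5056 0.2616 0.1839] [ 0.0065  0.3242 -1.5384] 0.11250142539030512
az 338.2103757375015
0.052 [0.54516605 0.24583708 0.20870294] [235.38807187 203.63189626] [310.83919732 160.8557295 ]
-0.106 [0.42500943 0.29387107 0.11801094] [220.62985541 257.1807495 ] [273.39741243 180.89046537]
```

```bash
python3 asc.py 29 246 320 156 208
python3 - <<'E'
from h import *
b=cv2.imread('pics/t29.png');h=cv2.cvtColor(b,cv2.COLOR_BGR2HSV)
for r in range(234,288):
    print(r,''.join('o' if (h[r,x,0]<16 and h[r,x,1]>110 and h[r,x,2]>60) else 'b' if (100<h[r,x,0]<125 and h[r,x,1]>95 and h[r,x,2]>50) else '-' if h[r,x,2]>110 else '.' for x in range(185,250)))
E
```

```text
156 oooooooooooo------------o.......................-----.........---------...
157 oooooooooooooooo--------o-......................----.........----------...
158 ooooooooooooooooooo------o-.....................----........------------..
159 ooooooooooooooooooooo---oo-......................--.......--------b-----..
160 ooooo-----ooooooooooooooooo-.............................-------bbb------.
161 oooo------ooooooooooooooooo--...........................------bbbbbb------
162 oooo-------ooooooooooooooooo--.........................-------bbbbbb------
163 ooo--------ooooooooooooooooooo-........................-------bbbbb-------
164 oooo--bbb--ooooooooooooooooooo-........................---ooo-bbbb--------
165 oooo--bbb---ooooooooooooooo-oo-........................oooooo-.b...-------
166 oooo---bb---oooooooooooooooooo-.......................-oooooo......-------
167 oo-oo--bb---oooooooooooooooooo-.......................-ooooo.......-------
168 ooooo---b---ooooooooooooooooooo................o-.....--oo.........-------
169 ooooo------ooooooooooooooooooo-.............ooooo-....--...........--
[... 6180 characters left out ...]

278 --------------....-oooooooooooo--------------................----
279 ---------------...............---------------...............-----
280 ----------------...............-------------...............------
281 ----------------.................-----------...............------
282 -----------------.........................................-------
283 ------------------........................................-------
284 -------------------.......................................-------
285 -------------------........................................------
286 --------------------.........................................----
287 ---------------------.........................................---
```

Run:
```python
from h import *
np.set_printoptions(precision=1,suppress=True)
C=np.array([.3945,.2968,0]);E=np.array([[.990,.139,0],[-.139,.990,0],[0,0,1]])
up=E@(tri('top',(232.9,251.1),'side',(279.6,177.4))[0]-C)*1000
ua=E@(tri('top',(200,276),'side',(253.5,165.5))[0]-C)*1000
print('b up',up,'a up',ua)
# bottoms: from rim support: assume rod touches rim near its lean direction; bottom 169 mm from upper blue centre on floor z=10..14
o=ray('side',(275.5,187))  # b axis lower pixel in side
top=(228,263)
p=E@(tri('top',top,'side',(274,189))[0]-C)*1000;print('b mid',p)
d=(up-p)/np.linalg.norm(up-p);bb=up-d*169;print('b dir',d,'bottom',bb)
ab=np.array([2,-6,12.]);da=(ua-ab)/np.linalg.norm(ua-ab)
def seg(a,b,c,e):
    t=np.linspace(0,1,200);P=a+np.outer(t,b-a);Q=c+np.outer(t,e-c);return np.min(np.linalg.norm(P[:,None]-Q[None],axis=2))
for ph in(30,45,60,75,90):
    dd=np.array([np.cos(np.radians(ph)),np.sin(np.radians(ph))]);n=np.array([-dd[1],dd[0]])
    for off in(-10,-5,0,5,10):
        tip=np.r_[-13.6*dd+off*n,61];up_c=tip+np.r_[dd*.819,.574]*180
        print(ph,off,'a',round(seg(tip,up_c,ab,ua),1),'b',round(seg(tip,up_c,bb,up),1))
```

```text
b up [ 36.1 -46.9 157.6] a up [-20.6  38.6 169.2]
b mid [ 20.1 -22.   95.5]
b dir [ 0.2 -0.4  0.9] bottom [-3.3 14.2  5. ]
30 -10 a 20.8 b 7.9
30 -5 a 16.1 b 12.2
30 0 a 11.5 b 16.5
30 5 a 6.8 b 20.8
30 10 a 2.2 b 25.1
45 -10 a 21.1 b 7.5
45 -5 a 16.5 b 11.9
45 0 a 11.8 b 16.3
45 5 a 7.2 b 20.7
45 10 a 2.6 b 25.2
60 -10 a 20.8 b 6.3
60 -5 a 16.1 b 10.9
60 0 a 11.4 b 15.4
60 5 a 6.7 b 20.0
60 10 a 2.0 b 24.5
75 -10 a 19.5 b 4.4
75 -5 a 14.8 b 9.1
75 0 a 10.0 b 13.8
75 5 a 5.2 b 18.5
75 10 a 0.5 b 23.2
90 -10 a 17.3 b 1.9
90 -5 a 12.4 b 6.7
90 0 a 7.6 b 11.6
90 5 a 2.7 b 16.4
90 10 a 2.2 b 21.3
```

Request:
{"name": "play_rows", "arguments": {"increments": [[[0.1, 0, 0.4, 0], [0.1, 0, 0.85, 0], [0.1, 0, 0.85, 0]]]}}

```text
t: 47.85
tool_pos: [0.5172, 0.2624, 0.2734]
tool_rot: [-3.079, 0.593, -0.009]
force: [-0.4, 1.4, -0.1]
width: 0.112
gripper_force: 58.6
```

Request:
{"name": "play_rows", "arguments": {"increments": [[[0, 0.1, 0, 0.1], [0, 0.2, 0, 0.2], [0, 0.3, 0, 0.3], [-0.1, 0.4, 0, 0.4], [-0.2, 0.5, 0, 0.5], [-0.3, 0.6, 0, 0.6], [-0.4, 0.7, 0, 0.7], [-0.5, 0.8, 0, 0.8], [-0.6, 0.9, 0, 0.833], [-0.7, 0.995, 0, 0.833], [-0.7, 0.995, 0, 0.833], [-0.7, 0.995, 0, 0.833]]]}}

```text
t: 49.35
tool_pos: [0.4452, 0.3611, 0.2693]
tool_rot: [2.81, 1.405, 0.0]
force: [0.6, 0.6, 0.0]
width: 0.114
gripper_force: 58.7
```

```bash
python3 - <<'E'
from h import *
np.set_printoptions(precision=4,suppress=True)
o=arm.get_obs();g=o['tool_pos']-[0,0,.005];r=o['tool_rot'];az=2*np.arctan2(r[1],r[0]);print(o['tool_pos'],'az',np.degrees(az)%360,o['qpos'])
for L in(.052,-.106):
    p=g+np.array([np.cos(az)*.819,np.sin(az)*.819,.574])*L;print(L,p,proj('top',p),proj('side',p))
E
python3 ends.py 30
```

```text
[0.4452 0.3611 0.2693] az 53.11859616922263 [ 0.9543  0.2973  0.2181  0.0001 -1.4917  1.5436]
0.052 [0.4708 0.3952 0.2941] [161.8667 225.2112] [276.5081 119.4822]
-0.106 [0.3931 0.2917 0.2034] [213.8006 265.1901] [263.1081 162.5725]
top [([233.0, 251.0], 15), ([217.7, 267.0], 109), ([228.2, 271.8], 13), ([198.8, 275.8], 17)]
side [([263.0, 163.0], 13), ([253.6, 165.3], 7), ([279.8, 177.2], 29), ([265.8, 204.5], 19)]
49.45 [0.4454 0.3609 0.2693] [-0.8701  0.0583 -1.1692] 0.1148165513331035
```

Request:
{"name": "play_rows", "arguments": {"increments": [[[0, 0, -0.4, 0], [0, 0, -0.8, 0], [0, 0, -1.0, 0], [0, 0, -1.0, 0]]]}}

```text
t: 49.95
tool_pos: [0.4447, 0.3602, 0.1678]
tool_rot: [2.809, 1.404, -0.005]
force: [0.6, -0.2, 0.0]
width: 0.113
gripper_force: 58.7
```

Request:
{"name": "play_rows", "arguments": {"increments": [[[0, 0, -0.15, 0], [0, 0, -0.3, 0], [0, 0, -0.36, 0], [0, 0, -0.36, 0]]]}}

```text
t: 50.45
tool_pos: [0.4444, 0.3613, 0.133]
tool_rot: [-2.809, -1.405, 0.002]
force: [-3.8, 1.3, 1.5]
width: 0.117
gripper_force: 59.0
```

```bash
python3 ends.py 31
```

```text
top [([234.2, 249.5], 27), ([222.1, 263.8], 16), ([222.6, 272.0], 53), ([197.4, 275.5], 26)]
side [([253.6, 164.8], 9), ([278.8, 178.4], 15), ([264.7, 193.0], 7), ([266.4, 204.3], 19)]
50.55 [0.4447 0.3615 0.1335] [-4.0628  2.6985  1.9439] 0.11576492398297247
```

Request:
{"name": "play_rows", "arguments": {"increments": [[[-0.06, -0.08, 0.08, 0], [-0.09, -0.12, 0.12, 0], [-0.12, -0.16, 0.17, 0], [-0.15, -0.2, 0.2, 0], [-0.15, -0.2, 0.2, 0]]]}}

```text
t: 51.18
tool_pos: [0.4326, 0.3434, 0.1568]
tool_rot: [-2.806, -1.406, -0.016]
force: [3.6, 6.5, 4.1]
width: 0.116
gripper_force: 58.7
```

Request:
{"name": "play_rows", "arguments": {"increments": [[[-0.06, -0.08, 0.06, 0], [-0.12, -0.16, 0.11, 0], [-0.18, -0.24, 0.14, 0], [-0.22, -0.3, 0.15, 0], [-0.22, -0.3, 0.15, 0]]]}}

```text
t: 51.8
tool_pos: [0.4091, 0.3117, 0.1701]
tool_rot: [-2.808, -1.406, -0.007]
force: [2.8, 3.0, 1.7]
width: 0.106
gripper_force: 59.0
```

```bash
python3 ends.py 32
```

```text
top [([233.1, 251.7], 16), ([222.2, 263.4], 14), ([228.1, 271.8], 12), ([216.8, 271.7], 20), ([198.7, 276.2], 12)]
side [([253.4, 165.7], 7), ([278.6, 178.4], 14), ([266.1, 204.5], 22)]
51.9 [0.4089 0.3118 0.1693] [3.0087 4.5737 2.4933] 0.10924208265485379
```

Request:
{"name": "play_rows", "arguments": {"increments": [[[0, 0, -0.1, 0], [0, 0, -0.2, 0], [0, 0, -0.3, 0], [0, 0, -0.36, 0], [0, 0, -0.36, 0]]]}}

```text
t: 52.52
tool_pos: [0.4097, 0.3148, 0.1353]
tool_rot: [-2.805, -1.405, -0.013]
force: [-3.7, 8.9, 15.6]
width: 0.109
gripper_force: 61.2
```

Request:
{"name": "play_rows", "arguments": {"increments": [[[0, 0, 0, 0], [0, 0, 0, 0], [0, 0, 0, 0], [0, 0, 0, 0], [0, 0, 0.3, 0], [0, 0, 0.8, 0], [0, 0, 0.8, 0]]], "claw": 0.22}}

```text
t: 53.4
tool_pos: [0.4099, 0.3125, 0.2164]
tool_rot: [-2.807, -1.405, -0.012]
force: [-0.5, 0.2, -0.7]
width: 0.217
gripper_force: 0.0
```

Request:
{"name": "play_rows", "arguments": {"increments": [[[0.4, 0, 0.2, -0.1], [0.8, -0.2, 0.2, -0.2], [0.8, -0.6, 0.2, -0.3], [0.8, -1.0, 0.2, -0.4], [0.8, -1.0, 0.2, -0.4]]]}}

```text
t: 54.02
tool_pos: [0.488, 0.2088, 0.2319]
tool_rot: [3.107, 0.462, -0.001]
force: [-0.6, -0.0, 0.5]
width: 0.222
gripper_force: 0.0
```

```bash
python3 ends.py 33;  python3 - <<'E'
from h import *
np.set_printoptions(precision=1,suppress=True)
h=cv2.cvtColor(cv2.imread('pics/s33.png'),cv2.COLOR_BGR2HSV)
for r in range(150,212,1):
    print(r,''.join('o' if (h[r,x,0]<14 and h[r,x,1]>140 and h[r,x,2]>80) else 'b' if (100<h[r,x,0]<125 and h[r,x,1]>95 and h[r,x,2]>50) else '-' if h[r,x,2]>110 else '.' for x in range(240,296)))
E
```

```text
top [([232.1, 251.8], 11), ([220.3, 264.0], 7), ([227.9, 269.2], 17), ([221.0, 277.4], 16)]
side [([270.9, 156.2], 14), ([257.4, 163.2], 9), ([279.1, 177.8], 16), ([266.2, 204.4], 20)]
54.125 [0.488  0.2108 0.2318] [-0.4118 -0.3854 -0.3681] 0.22068149604709875
150 --------------------------..............................
151 ---------------------------.............................
152 ----------------------------............................
153 -----------------------------...........................
154 ------------------------------bbb.......................
155 ------------------------------bbb.......................
156 ------------------------------bbb.......................
157 ------------------------------bbb.......................
158 ------------------------------bb........................
159 ------------------------------b---......................
160 -----------------------------------.....................
161 -----------------b------------------....................
162 -----------------bb------------------...................
163 -----------------bb---------ooo------.....
[... 2242 characters left out ...]
--------............-----....
201 ..................----------------b.............-----...
202 ..................---------------bb..............-----..
203 .................bb------------bbb................----..
204 ..................bbbb-------bbbb-................-----.
205 ..................--bbbbbbbbbbb----................-----
206 ..................----bbbbbbb------.................----
207 ...................----------------.................----
208 ...................----------------.................----
209 ...................---------------...................---
210 ...................---------------....................--
211 ....................-------------......................-
```

All three rods are in the cup; their top ends show at side (271,156), (257,163) and (279,178). Now the jars.

Request:
{"name": "play_rows", "arguments": {"increments": [[[0, -0.5, 0, -0.1], [0, -1.0, 0, -0.2]]], "claw": 0.85}}

```text
t: 54.38
tool_pos: [0.488, 0.1112, 0.2317]
tool_rot: [3.141, -0.025, -0.001]
force: [1.3, -0.0, -0.1]
width: 0.637
gripper_force: 0.0
```

Request:
{"name": "play_rows", "arguments": {"increments": [[[0, -0.5, 0, -0.046], [0, -1.0, 0, -0.046]]]}}

```text
t: 54.62
tool_pos: [0.4881, 0.0106, 0.232]
tool_rot: [3.139, -0.134, -0.001]
force: [0.7, 0.1, -0.1]
width: 0.85
gripper_force: 0.0
```

Request:
{"name": "play_rows", "arguments": {"increments": [[[0, -0.5, 0, 0], [0, -1.0, 0, 0]]]}}

```text
t: 54.88
tool_pos: [0.4883, -0.0895, 0.232]
tool_rot: [-3.139, 0.133, 0.0]
force: [-0.0, 0.7, -0.8]
width: 0.851
gripper_force: 0.0
```

Request:
{"name": "play_rows", "arguments": {"increments": [[[0, -0.5, 0, 0], [0, -1.0, 0, 0]]]}}

```text
t: 55.12
tool_pos: [0.4885, -0.1896, 0.2319]
tool_rot: [-3.139, 0.133, 0.001]
force: [0.8, 0.2, 0.2]
width: 0.848
gripper_force: 0.0
```

Request:
{"name": "play_rows", "arguments": {"increments": [[[0, -0.5, 0, 0], [0, -1.0, 0, 0]]]}}

```text
t: 55.38
tool_pos: [0.4887, -0.2897, 0.2318]
tool_rot: [-3.139, 0.133, 0.001]
force: [1.2, 0.7, 0.2]
width: 0.847
gripper_force: 0.0
```

Request:
{"name": "play_rows", "arguments": {"increments": [[[-0.06, -0.5, 0, 0], [-0.06, -0.92, 0, 0], [-0.06, -0.92, -0.3, 0], [-0.06, -0.92, -0.8, 0], [-0.06, -0.92, -1.0, 0], [-0.06, -0.92, -1.0, 0]]]}}

```text
t: 56.12
tool_pos: [0.4817, -0.3797, 0.1299]
tool_rot: [-3.137, 0.134, 0.007]
force: [-0.7, 0.0, 1.3]
width: 0.85
gripper_force: 0.0
```

```bash
cat > tj.py <<'E'
import sys
from h import *
np.set_printoptions(precision=4,suppress=True)
t=shot('top','t'+sys.argv[1]);s=shot('side','s'+sys.argv[1])
def rect(f,im,box,z,n='top'):
    h=cv2.cvtColor(im,cv2.COLOR_BGR2HSV);m=f(h[...,0],h[...,1],h[...,2]);x,y,w,hh=box;k=np.zeros(m.shape,np.uint8);k[y:y+hh,x:x+w]=m[y:y+hh,x:x+w]
    c=cv2.findContours(k,cv2.RETR_EXTERNAL,cv2.CHAIN_APPROX_NONE)[0]
    if not c:return None
    c=max(c,key=cv2.contourArea)[:,0];P=np.array([onz(n,p,z)[:2] for p in c],np.float32)*1000
    r=cv2.minAreaRect(P);return np.array(r[0]),np.array(r[1]),round(r[2],2)
g=lambda H,S,V:(S<60)&(V>110)
if 'tray' in sys.argv: print('tray',rect(g,t,(300,225,105,60),.03),'side',rect(g,s,(275,238,70,70),.03,'side'))
w=lambda H,S,V:(S<60)&(V>190)
print('caps',[rect(w,t,(445,225,45,32),.069),rect(w,t,(445,257,45,30),.069)],[rect(w,s,(345,325,30,26),.069,'side'),rect(w,s,(318,328,27,26),.069,'side')])
o=arm.get_obs();print(o['t'],o['tool_pos'],o['tool_rot'],o['force'],o['width'])
E
python3 tj.py 34 tray
```

```text
tray (array([447.1398, -64.7957]), array([216.495 , 115.1902]), 85.36) side (array([443.5879, -74.8801]), array([240.8955, 116.2982]), 85.16)
caps [(array([ 487.7697, -334.9605]), array([68.702, 88.539]), 88.3), (array([ 403.1236, -321.2033]), array([46.1146, 80.0556]), 88.37)] [(array([ 464.6146, -388.7336]), array([16.8014, 16.2842]), 72.1), (array([ 406.5135, -380.0084]), array([42.8562, 49.0567]), 3.72)]
56.225 [ 0.4831 -0.3808  0.1331] [ 3.1378 -0.1339  0.0012] [ 0.3139 -0.1849  0.8196] 0.8529268094127216
```

Request:
{"name": "play_rows", "arguments": {"increments": [[[-0.01, -0.03, -0.3, 0], [-0.01, -0.03, -0.6, 0], [-0.01, -0.03, -0.82, 0], [-0.01, -0.03, -0.82, 0], [-0.01, -0.03, -0.82, 0]]]}}

```text
t: 56.85
tool_pos: [0.4824, -0.3845, 0.0523]
tool_rot: [3.137, -0.135, 0.004]
force: [-0.3, -0.2, 0.1]
width: 0.852
gripper_force: 0.0
```

Request:
{"name": "play_rows", "arguments": {"increments": [[[0, 0, 0, 0], [0, 0, 0, 0], [0, 0, 0, 0], [0, 0, 0, 0], [0, 0, 0, 0], [0, 0, 0, 0]]], "claw": 0.0}}

```text
t: 57.6
tool_pos: [0.482, -0.3841, 0.0523]
tool_rot: [3.137, -0.135, 0.004]
force: [-0.8, 1.7, 6.5]
width: 0.481
gripper_force: 59.6
```

Request:
{"name": "play_rows", "arguments": {"increments": [[[0, 0, 0.2, 0], [0, 0, 0.5, 0], [0, 0, 0.75, 0], [0, 0, 0.75, 0]]]}}

```text
t: 58.1
tool_pos: [0.4823, -0.3845, 0.1279]
tool_rot: [3.136, -0.136, 0.007]
force: [0.3, 0.4, -1.1]
width: 0.483
gripper_force: 60.3
```

Request:
{"name": "play_rows", "arguments": {"increments": [[[0, 0.3, 0, 0], [-0.03, 0.65, 0, 0], [-0.06, 1.0, 0, 0]]]}}

```text
t: 58.48
tool_pos: [0.4743, -0.2825, 0.124]
tool_rot: [-3.138, 0.137, 0.003]
force: [-0.1, 0.8, -1.2]
width: 0.484
gripper_force: 60.3
```

Request:
{"name": "play_rows", "arguments": {"increments": [[[0, 0.35, 0, 0], [-0.03, 0.7, 0, 0], [-0.06, 1.0, 0, 0]]]}}

```text
t: 58.85
tool_pos: [0.4682, -0.1824, 0.1242]
tool_rot: [-3.138, 0.136, 0.003]
force: [-0.1, 0.4, -1.7]
width: 0.482
gripper_force: 60.3
```

Request:
{"name": "play_rows", "arguments": {"increments": [[[0, 0.35, 0, 0], [-0.03, 0.7, 0, 0], [-0.06, 1.0, 0, 0]]]}}

```text
t: 59.22
tool_pos: [0.4622, -0.0826, 0.1243]
tool_rot: [-3.138, 0.136, 0.003]
force: [-0.2, 0.0, -1.3]
width: 0.483
gripper_force: 60.3
```

Request:
{"name": "play_rows", "arguments": {"increments": [[[-0.02, 0.3, 0, 0], [-0.045, 0.6, 0, 0], [-0.045, 0.78, 0, 0], [-0.045, 0.78, 0, 0], [-0.045, 0.78, 0, 0]]]}}

```text
t: 59.85
tool_pos: [0.4582, -0.0062, 0.1248]
tool_rot: [3.138, -0.136, -0.002]
force: [-0.4, -0.4, -0.9]
width: 0.478
gripper_force: 60.4
```

```bash
python3 tj.py 35
python3 - <<'E'
from h import *
s=cv2.imread('pics/s35.png');t=cv2.imread('pics/t35.png')
o=arm.get_obs()['tool_pos'];p=proj('side',o);print(p,proj('top',o))
c=np.hstack([cv2.resize(s[200:300,260:360],(400,400)),cv2.resize(t[210:290,300:400],(500,400))])
cv2.imwrite('pics/c35.png',c[:,:800])
h=cv2.cvtColor(s,cv2.COLOR_BGR2HSV)
m=(h[...,0]<20)&(h[...,1]>100)&(h[...,2]>60);m[:205]=0;m[300:]=0;m[:,:270]=0;m[:,380:]=0
q=np.argwhere(m)[:,::-1];print('amber',len(q),q.mean(0) if len(q) else '',q.min(0),q.max(0))
E
```

```text
caps [None, (array([ 409.0567, -375.387 ]), array([41.043 , 39.2891]), 44.31)] [None, (array([ 404.6867, -379.6917]), array([49.9385, 43.2982]), 72.15)]
59.95 [ 0.4584 -0.0064  0.125 ] [ 3.1384 -0.1376 -0.0009] [ 0.1558  0.6099 -1.0588] 0.4823540634171692
[308.66156637 233.64877096] [336.92923452 245.80298504]
amber 25 [303.12 239.68] [300 237] [306 242]
```

Request:
{"name": "play_rows", "arguments": {"increments": [[[0.01, 0, -0.3, 0], [0.01, 0, -0.55, 0], [0.01, 0, -0.65, 0], [0.01, 0, -0.7, 0], [0.01, 0, -0.72, 0], [0.01, 0, -0.72, 0]]]}}

```text
t: 60.7
tool_pos: [0.4601, -0.0057, 0.0538]
tool_rot: [-3.138, 0.136, -0.002]
force: [0.5, -0.2, -1.5]
width: 0.476
gripper_force: 60.4
```

Request:
{"name": "play_rows", "arguments": {"increments": [[[0, 0, 0, 0], [0, 0, 0, 0], [0, 0, 0, 0], [0, 0, 0, 0], [0, 0, 0.3, 0], [0, 0, 0.8, 0], [0, 0, 1.0, 0]]], "claw": 0.75}}

```text
t: 61.58
tool_pos: [0.4609, -0.0057, 0.1562]
tool_rot: [-3.138, 0.136, -0.007]
force: [0.9, -0.3, -1.7]
width: 0.753
gripper_force: 0.0
```

Request:
{"name": "play_rows", "arguments": {"increments": [[[0, -0.5, 0, 0], [0, -1.0, 0, 0]]], "claw": 0.85}}

```text
t: 61.82
tool_pos: [0.4598, -0.1065, 0.1538]
tool_rot: [-3.139, 0.133, -0.002]
force: [0.8, -0.0, -0.7]
width: 0.851
gripper_force: 0.0
```

Request:
{"name": "play_rows", "arguments": {"increments": [[[0, -0.5, 0, 0], [0, -1.0, 0, 0]]]}}

```text
t: 62.08
tool_pos: [0.4595, -0.2074, 0.1534]
tool_rot: [3.139, -0.136, 0.0]
force: [1.1, -0.6, -1.5]
width: 0.852
gripper_force: 0.0
```

Request:
{"name": "play_rows", "arguments": {"increments": [[[-0.2, -0.5, 0, 0], [-0.5, -1.0, 0, 0]]]}}

```text
t: 62.32
tool_pos: [0.4092, -0.3074, 0.1531]
tool_rot: [3.139, -0.135, -0.0]
force: [0.7, -1.5, -0.3]
width: 0.85
gripper_force: 0.0
```

Run:
```python
from h import *
np.set_printoptions(precision=4,suppress=True)
s=shot('side','s36');t=shot('top','t36')
def amb(im,box):
    h=cv2.cvtColor(im,cv2.COLOR_BGR2HSV);m=(h[...,0]<20)&(h[...,1]>90)&(h[...,2]>50);k=np.zeros_like(m);x,y,w,hh=box;k[y:y+hh,x:x+w]=1;q=np.argwhere(m&k)[:,::-1];return len(q),q.mean(0) if len(q) else None,q.min(0) if len(q) else None,q.max(0) if len(q) else None
print('side amber',amb(s,(270,205,100,95)),'top amber',amb(t,(300,225,105,60)))
print('expected cap',proj('side',(.4597,-.0055,.069)),proj('top',(.4597,-.0055,.069)),'body',proj('side',(.4597,-.0055,.035)))
o=arm.get_obs();print(o['t'],o['tool_pos'],o['width'])
h=cv2.cvtColor(s,cv2.COLOR_BGR2HSV)
for r in range(234,306):
    print(r,''.join('o' if (h[r,x,0]<20 and h[r,x,1]>90 and h[r,x,2]>50) else '#' if h[r,x,2]>205 else '-' if h[r,x,2]>110 else '.' for x in range(282,342)))
```

```text
side amber (25, array([304.68, 256.52]), array([302, 254]), array([307, 259])) top amber (0, None, None, None)
expected cap [309.055  246.4658] [335.9639 248.8018] body [309.1099 254.1562]
62.425 [ 0.4069 -0.3093  0.1531] 0.8527455469055925
234 ............................................................
235 ............................................................
236 ............................................................
237 ............................................................
238 ............................................................
239 ............................................................
240 ............................................................
241 ............................................................
242 ............................................................
243 ......................----..................................
244 .....................-----..................................
245 ....................--##--..................................
246 ...................--####-..................................
247 ..........
[... 3120 characters left out ...]
.......--------------------.....---..----.........
296 ..................---------------------....-...-----........
297 ..................---------------------........-----........
298 ..................---------------------.........---.........
299 ...................--------------------.....................
300 ...................---------------..........................
301 ...................---------................................
302 ...................----.....................................
303 ............................................................
304 ............................................................
305 ............................................................
```

Jar 1 stands in the tray: side cap at (305,247), amber body at (305,257). Now jar 2.

Request:
{"name": "play_rows", "arguments": {"increments": [[[0.01, -0.35, 0, 0], [0.02, -0.67, 0, 0], [0.02, -0.67, -0.4, 0], [0.02, -0.67, -0.8, 0], [0.02, -0.67, -1.0, 0], [0.02, -0.67, -1.0, 0], [0.02, -0.67, -1.0, 0]]]}}

```text
t: 63.3
tool_pos: [0.4124, -0.3731, 0.0544]
tool_rot: [3.138, -0.135, 0.002]
force: [-0.1, 0.3, -0.3]
width: 0.853
gripper_force: 0.0
```

Request:
{"name": "play_rows", "arguments": {"increments": [[[0, 0, 0, 0], [0, 0, 0, 0], [0, 0, 0, 0], [0, 0, 0, 0], [0, 0, 0, 0], [0, 0, 0, 0]]], "claw": 0.0}}

```text
t: 64.05
tool_pos: [0.4126, -0.3741, 0.0552]
tool_rot: [3.136, -0.135, 0.004]
force: [-0.9, -1.8, 6.2]
width: 0.472
gripper_force: 59.6
```

Request:
{"name": "play_rows", "arguments": {"increments": [[[0, 0, 0.2, 0], [0, 0, 0.5, 0], [0, 0, 0.73, 0], [0, 0, 0.73, 0]]]}}

```text
t: 64.55
tool_pos: [0.4126, -0.3732, 0.128]
tool_rot: [3.137, -0.136, 0.006]
force: [-0.1, 0.4, -2.8]
width: 0.468
gripper_force: 59.6
```

Request:
{"name": "play_rows", "arguments": {"increments": [[[0.06, 0.3, 0, 0], [0.12, 0.65, 0, 0], [0.18, 1.0, 0, 0]]]}}

```text
t: 64.92
tool_pos: [0.4289, -0.2713, 0.1248]
tool_rot: [-3.137, 0.138, 0.003]
force: [-0.2, -0.1, -2.5]
width: 0.472
gripper_force: 59.7
```

Request:
{"name": "play_rows", "arguments": {"increments": [[[0.08, 0.35, 0, 0], [0.16, 0.7, 0, 0], [0.24, 1.0, 0, 0], [0.24, 1.0, 0, 0], [0.24, 1.0, 0, 0]]]}}

```text
t: 65.55
tool_pos: [0.453, -0.1727, 0.1255]
tool_rot: [-3.138, 0.136, 0.003]
force: [-0.3, 0.2, -1.1]
width: 0.471
gripper_force: 59.8
```

```bash
python3 tj.py 37 tray
python3 - <<'E'
from h import *
t=cv2.imread('pics/t37.png');h=cv2.cvtColor(t,cv2.COLOR_BGR2HSV)
for r in range(228,286,2):
    print(r,''.join('o' if (h[r,x,0]<20 and h[r,x,1]>90 and h[r,x,2]>50) else '#' if h[r,x,2]>190 else '-' if h[r,x,2]>110 else '.' for x in range(300,410)))
E
```

```text
tray (array([451.973 , -71.6545]), array([164.9423, 251.7617]), 0.91) side (array([443.8948, -68.6286]), array([253.3548, 117.7061]), 85.76)
caps [(array([ 514.6155, -320.8674]), array([12.0997, 50.1723]), 36.33), None] [None, None]
65.65 [ 0.4531 -0.1732  0.1258] [-3.1384  0.1376  0.0016] [-0.3164 -0.3701 -1.6547] 0.4699349848513752
228 ..............---######--------############################################-----------########################
230 ..............------------------##########################################-----------#########################
232 ..............------------------#########################################-------------########################
234 ..............------------------########################################------..----------------------------##
236 ................----------------#######################################------.....----------------------------
238 ....................------------#######################################-----.......---------------------------
240 ....................-----------#######################################
[... 1870 characters left out ...]
..........
274 ...................---..-----##########################################----.--##########-------...............
276 ........................-----##########################################----.--###########------...............
278 ...................--...-----##########################################---..-----------#####---...............
280 ...................--...-----##########################################---..----..............................
282 ...................-....-----##########################################---..---...............................
284 ..................--...-------#########################################---..---...............................
```

Request:
{"name": "play_rows", "arguments": {"increments": [[[0, 0.25, 0, 0], [0, 0.48, 0, 0], [0, 0.48, 0, 0], [0, 0.48, -0.3, 0], [0, 0.48, -0.55, 0], [0, 0.48, -0.65, 0], [0, 0.48, -0.69, 0], [0, 0.48, -0.7, 0], [0, 0.48, -0.7, 0]]]}}

```text
t: 66.78
tool_pos: [0.4542, -0.1249, 0.057]
tool_rot: [3.139, -0.136, 0.002]
force: [0.3, 0.5, -1.4]
width: 0.471
gripper_force: 59.9
```

Request:
{"name": "play_rows", "arguments": {"increments": [[[0, 0, 0, 0], [0, 0, 0, 0], [0, 0, 0, 0], [0, 0, 0, 0], [0, 0, 0.3, 0], [0, 0, 0.8, 0], [0, 0, 1.0, 0]]], "claw": 0.75}}

```text
t: 67.65
tool_pos: [0.455, -0.125, 0.1593]
tool_rot: [3.138, -0.136, 0.007]
force: [1.5, -0.3, -1.2]
width: 0.742
gripper_force: 0.0
```

Request:
{"name": "play_rows", "arguments": {"increments": [[[-0.5, -0.3, 0, 0], [-1.0, -0.6, 0, 0], [-1.0, -1.0, 0, 0]]], "claw": 0.5}}

```text
t: 68.03
tool_pos: [0.3506, -0.2249, 0.1566]
tool_rot: [-3.138, 0.135, -0.0]
force: [2.3, -0.0, 1.1]
width: 0.499
gripper_force: 0.0
```

Request:
{"name": "play_rows", "arguments": {"increments": [[[0, -0.5, 0, 0], [0, -1.0, 0, 0], [0, -1.0, 0, 0]]]}}

```text
t: 68.4
tool_pos: [0.3531, -0.3273, 0.1558]
tool_rot: [3.138, -0.143, -0.002]
force: [0.4, 0.4, -0.8]
width: 0.501
gripper_force: 0.0
```

```bash
python3 tj.py 38 tray
python3 - <<'E'
from h import *
s=cv2.imread('pics/s38.png');t=cv2.imread('pics/t38.png')
cv2.imwrite('pics/c38.png',np.hstack([cv2.resize(s[165:315,250:400],(400,400)),cv2.resize(t[165:295,180:400],(400,236))] if 0 else [cv2.resize(s[150:310,245:400],(400,413)),cv2.resize(t[160:300,190:410],(400,413))]))
E
```

```text
tray (array([447.8168, -64.8248]), array([215.9124, 114.8187]), 85.84) side (array([ 483.5321, -128.1977]), array([170.289 ,  61.7528]), 60.47)
caps [(array([ 487.9462, -345.8421]), array([85.4671, 94.278 ]), 0.82), (array([ 403.2007, -326.6498]), array([56.9958, 80.5027]), 88.39)] [None, None]
68.5 [ 0.3532 -0.3249  0.1559] [-3.1379  0.1385  0.0011] [ 0.4399  0.4298 -0.0894] 0.499375034808077
```

View pics/c38.png

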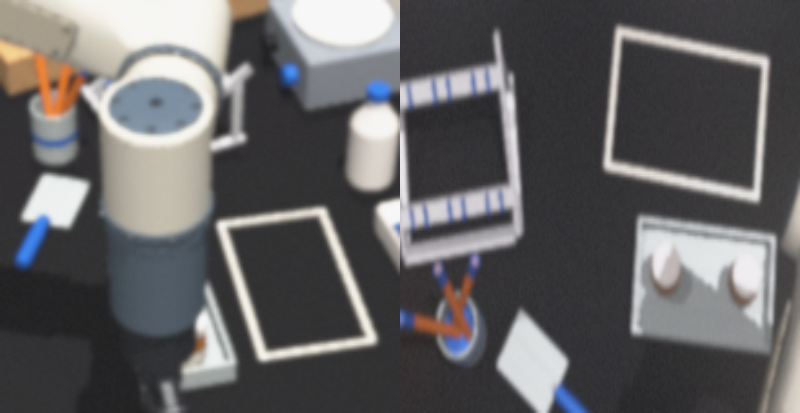

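Both jars stand in the tray, at top-crop (665,270) and (745,280), and all three rods are in the cup. Now I take the tray's near long wall at its middle, at (0.395,-0.061).

Request:
{"name": "play_rows", "arguments": {"increments": [[[0.0, 0.1, 0, -0.1], [0.0, 0.2, 0, -0.2], [0.0, 0.3, 0, -0.3], [0.0, 0.4, 0, -0.4], [0.1, 0.5, 0, -0.5], [0.1, 0.6, 0, -0.6], [0.1, 0.7, 0, -0.7], [0.1, 0.8, 0, -0.8], [0.1, 0.9, 0, -0.9], [0.1, 0.9, 0, -0.99], [0.1, 0.9, 0, -0.99]]], "claw": 0.5}}

```text
t: 69.88
tool_pos: [0.3636, -0.2338, 0.1565]
tool_rot: [-2.144, 2.295, -0.001]
force: [-1.0, 0.4, -0.8]
width: 0.497
gripper_force: 0.0
```

Request:
{"name": "play_rows", "arguments": {"increments": [[[0.1, 0.45, 0, 0], [0.2, 0.9, 0, 0]]]}}

```text
t: 70.12
tool_pos: [0.3836, -0.1436, 0.1564]
tool_rot: [-2.144, 2.296, -0.0]
force: [0.2, -0.1, -0.8]
width: 0.5
gripper_force: 0.0
```

Request:
{"name": "play_rows", "arguments": {"increments": [[[0.06, 0.45, 0, 0], [0.12, 0.84, 0, 0], [0.12, 0.84, 0, 0], [0.12, 0.84, -0.4, 0], [0.12, 0.84, -0.7, 0], [0.12, 0.84, -0.7, 0], [0.12, 0.84, -0.7, 0]]]}}

```text
t: 71.0
tool_pos: [0.3964, -0.061, 0.0875]
tool_rot: [-2.142, 2.297, -0.002]
force: [-0.0, -0.0, -0.1]
width: 0.498
gripper_force: 0.0
```

```bash
python3 tj.py 39 tray
```

```text
tray (array([453.0244, -41.9837]), array([158.2764, 279.8933]), 5.18) side (array([439.2778, -74.6142]), array([241.9671, 127.5195]), 85.5)
caps [None, None] [None, None]
71.1 [ 0.3967 -0.0608  0.0877] [-2.1404  2.2967 -0.0026] [ 0.0601 -0.0904 -0.2834] 0.4996485082413977
```

Request:
{"name": "play_rows", "arguments": {"increments": [[[-0.015, 0, -0.25, 0], [-0.015, 0, -0.45, 0], [-0.015, 0, -0.56, 0], [-0.015, 0, -0.56, 0], [-0.015, 0, -0.56, 0]]]}}

```text
t: 71.72
tool_pos: [0.3949, -0.0607, 0.0311]
tool_rot: [-2.141, 2.298, -0.002]
force: [1.1, -0.0, -0.3]
width: 0.502
gripper_force: 0.0
```

Request:
{"name": "play_rows", "arguments": {"increments": [[[0, 0, 0, 0], [0, 0, 0, 0], [0, 0, 0, 0], [0, 0, 0, 0], [0, 0, 0, 0], [0, 0, 0, 0], [0, 0, 0, 0], [0, 0, 0, 0]]], "claw": 0.0}}

```text
t: 72.72
tool_pos: [0.3941, -0.0608, 0.0308]
tool_rot: [-2.141, 2.299, -0.0]
force: [-2.4, 1.1, 6.5]
width: 0.041
gripper_force: 61.5
```

```bash
python3 tj.py 40 tray
```

```text
tray (array([451.5241, -42.0525]), array([164.4645, 269.476 ]), 1.34) side (array([443.7828, -67.4151]), array([257.3104, 121.3217]), 85.64)
caps [None, None] [None, None]
72.825 [ 0.3941 -0.0608  0.0308] [-2.141   2.2989 -0.0002] [-2.2124  0.3099  6.347 ] 0.03893985856843208
```

Request:
{"name": "play_rows", "arguments": {"increments": [[[0.03, 0.005, 0, 0], [0.08, 0.013, 0, 0], [0.15, 0.024, 0, -0.003], [0.23, 0.037, 0, -0.005], [0.31, 0.05, 0, -0.007], [0.39, 0.062, 0, -0.009], [0.47, 0.075, 0, -0.011], [0.55, 0.088, 0, -0.013], [0.63, 0.1, 0, -0.015], [0.71, 0.114, 0, -0.017], [0.79, 0.126, 0, -0.019], [0.87, 0.14, 0, -0.02]]]}}

```text
t: 74.32
tool_pos: [0.4744, -0.0491, 0.0306]
tool_rot: [2.095, -2.324, -0.01]
force: [-20.8, -3.0, 27.0]
width: 0.044
gripper_force: 64.9
```

Request:
{"name": "play_rows", "arguments": {"increments": [[[0.08, 0.013, 0, 0], [0.16, 0.026, 0, -0.002], [0.24, 0.038, 0, -0.004], [0.32, 0.051, 0, -0.006], [0.4, 0.064, 0, -0.006], [0.48, 0.077, 0, -0.006], [0.56, 0.09, 0, -0.006], [0.64, 0.102, 0, -0.006], [0.72, 0.115, 0, -0.006], [0.79, 0.126, 0, -0.006], [0.84, 0.134, 0, -0.006], [0.86, 0.138, 0, -0.006]]]}}

```text
t: 75.82
tool_pos: [0.5631, -0.0345, 0.0307]
tool_rot: [2.088, -2.337, -0.006]
force: [-14.2, -3.4, 16.9]
width: 0.038
gripper_force: 63.4
```

Run:
```python
from h import *
np.set_printoptions(precision=4,suppress=True)
t=shot('top','t41');s=shot('side','s41')
o=arm.get_obs();r=o['tool_rot'];print(o['t'],o['tool_pos'],'tool y az',np.degrees(2*np.arctan2(r[1],r[0]))%180-90,o['force'],o['width'])
h=cv2.cvtColor(t,cv2.COLOR_BGR2HSV)
for r in range(160,236):
    print(r,''.join('o' if (h[r,x,0]<20 and h[r,x,1]>90 and h[r,x,2]>50) else '#' if h[r,x,2]>190 else '-' if h[r,x,2]>100 else '.' for x in range(298,402)))
# mark before (t38), outer and inner contours
b=cv2.imread('pics/t38.png');g=cv2.cvtColor(b,cv2.COLOR_BGR2GRAY);m=np.zeros_like(g);m[160:232,296:400]=(g[160:232,296:400]>110)
cs,hi=cv2.findContours(m,cv2.RETR_CCOMP,cv2.CHAIN_APPROX_NONE)
for c in cs:
    if cv2.contourArea(c)>1500:
        P=np.array([onz('top',p,0)[:2] for p in c[:,0]],np.float32)*1000;print(cv2.minAreaRect(P))
```

```text
75.925 [ 0.5633 -0.0345  0.0307] tool y az -6.449616314076678 [-13.7428  -2.1685  14.4863] 0.036264715021656936
160 ......................--------------###--------------------------------------###-.......................
161 .................------------####---###--------------------------------------###--......................
162 .....---....-----------###########-####---------------------------------------###-......................
163 .-----------------################-####---------------------------------------###-......................
164 -------------#####################-###----------------------------------------###-......................
165 ------------#####################--###--------------------.-------------------###--.....................
166 ####--------##########################-------------------..-------------------###--.....................
167 ####--------##########################-------------------..-------------------###--.....................
168 #####-------##########################----------------------------------------###--.....................
169 ###
[... 6798 characters left out ...]
.............................................................
232 ##########------..--....................................................................................
233 ###########-----..---...................................................................................
234 ###########-----..---...................................................................................
235 ###########-----..---...................................................................................
((620.29541015625, -38.85115051269531), (251.63504028320312, 151.24151611328125), 83.42272186279297)
((620.2587280273438, -38.52790069580078), (228.18101501464844, 129.2484130859375), 83.41146850585938)
```

Request:
{"name": "play_rows", "arguments": {"increments": [[[0.02, 0.005, 0.01, 0], [0.04, 0.01, 0.01, -0.002], [0.055, 0.015, 0.01, -0.002], [0.055, 0.015, 0.01, -0.002], [0.055, 0.015, 0.01, -0.002]]]}}

```text
t: 76.55
tool_pos: [0.5706, -0.0322, 0.0307]
tool_rot: [2.087, -2.343, -0.004]
force: [-5.7, -1.8, 3.3]
width: 0.039
gripper_force: 61.5
```

Run:
```python
from h import *
np.set_printoptions(precision=4,suppress=True)
t=shot('top','t42');s=shot('side','s42')
o=arm.get_obs();print(o['tool_pos'],o['force'])
# expected tray corners outer (rim z=.03) and the mark corners in side view, vs image ascii
C=np.array([.6203,-.0387]);y=np.radians(-6.55);R2=np.array([[np.cos(y),-np.sin(y)],[np.sin(y),np.cos(y)]])
for a,b in((-.055,-.105),(.055,-.105),(.055,.105),(-.055,.105)):
    p=C+R2@np.array([a,b]);print('tray@mark',(a,b),proj('side',np.r_[p,.03]).round(1),proj('top',np.r_[p,.03]).round(1))
h=cv2.cvtColor(s,cv2.COLOR_BGR2HSV)
for r in range(226,294):
    print(r,''.join('o' if (h[r,x,0]<20 and h[r,x,1]>90 and h[r,x,2]>50) else '#' if h[r,x,2]>190 else '-' if h[r,x,2]>110 else '.' for x in range(324,396)))
```

```text
[ 0.5706 -0.0322  0.0307] [-5.8727 -1.0017  4.0918]
tray@mark (-0.055, -0.105) [351.  277.3] [382.7 218.6]
tray@mark (0.055, -0.105) [385.3 272.3] [386.8 181.2]
tray@mark (0.055, 0.105) [367.8 227.9] [313.7 172. ]
tray@mark (-0.055, 0.105) [335.9 232.2] [308.5 209.2]
226 ..................................-####-................................
227 .................................-######-----..........................-
228 .................................-###########-......................--##
229 .................................-###########--....................-####
230 ..................................############--..................-#####
231 ..................................-#######--###-..................-#####
232 ...................................-##-###--####-.................-#####
233 ....................................---------###-.................--####
234 .....................................--------###-.................--####
235 ........................................--#---###-................---###
236 .......-................................--##--###-........
[... 3703 characters left out ...]
.......
285 ...................-####---------##################------...............
286 ....................-####-###################------.....................
287 ....................-#################------............................
288 ....................-########--------...................................
289 .....................--#-----...........................................
290 ........................................................................
291 ........................................................................
292 ........................................................................
293 ........................................................................
```

Request:
{"name": "play_rows", "arguments": {"increments": [[[0, 0, 0, 0], [0, 0, 0, 0], [0, 0, 0, 0], [0, 0, 0.2, 0], [0, 0, 0.6, 0], [0, 0, 1.0, 0]]], "claw": 0.4}}

```text
t: 77.4
tool_pos: [0.5727, -0.0315, 0.1324]
tool_rot: [2.09, -2.345, 0.0]
force: [0.9, 0.2, 0.6]
width: 0.399
gripper_force: 0.0
```

Request:
{"name": "play_rows", "arguments": {"increments": [[[-0.5, -0.4, 0, 0], [-1.0, -0.9, 0, 0], [-1.0, -1.0, 0, 0]]]}}

```text
t: 77.78
tool_pos: [0.4704, -0.1329, 0.1318]
tool_rot: [-2.088, 2.347, -0.0]
force: [0.4, 0.2, -0.3]
width: 0.4
gripper_force: 0.0
```

Request:
{"name": "play_rows", "arguments": {"increments": [[[-0.5, -0.5, 0, 0], [-1.0, -1.0, 0, 0], [-1.0, -1.0, 0, 0]]]}}

```text
t: 78.15
tool_pos: [0.3712, -0.2331, 0.1315]
tool_rot: [-2.087, 2.348, -0.001]
force: [0.5, -0.4, 0.1]
width: 0.401
gripper_force: 0.0
```

```bash
cat > fin.py <<'E'
import sys
from h import *
np.set_printoptions(precision=2,suppress=True)
t=shot('top','t'+sys.argv[1]);s=shot('side','s'+sys.argv[1])
def edges(n,im,z,half):
    # sub-pixel outer edges of the tray rim: scan outward from the expected wall, in tray-at-mark coordinates
    g=cv2.cvtColor(im,cv2.COLOR_BGR2GRAY).astype(np.float32);C=np.array([.6203,-.0387]);y=np.radians(-6.55);R2=np.array([[np.cos(y),-np.sin(y)],[np.sin(y),np.cos(y)]])
    for nm,ax,sg in(('+x',0,1),('-x',0,-1),('+y',1,1),('-y',1,-1)):
        res=[]
        for q in np.linspace(-.8,.8,17)*half[1-ax]:
            d=np.arange(-.012,.0125,.0005);v=[]
            for e in d:
                l=np.zeros(2);l[ax]=sg*(half[ax]+e);l[1-ax]=q;u=proj(n,np.r_[C+R2@l,z]).astype(np.float32)
                v.append(cv2.getRectSubPix(g,(1,1),(float(u[0]),float(u[1])))[0,0])
            v=np.array(v);gr=np.diff(v);k=np.argmin(gr);res.append((q*1000,d[k]*1000+.25,gr[k]))
        r=np.array(res);ok=r[:,2]<-1.5;print(n,nm,'median',np.median(r[ok,1]) if ok.any() else None,r[:,1])
edges('top',t,.03,(.055,.105));print('mark outer');edges('top',t,0,(.0725,.1225))
o=arm.get_obs();print(o['t'],o['tool_pos'])
E
python3 fin.py 43
```

```text
top +x median 9.250000000000018 [ 7.25 10.75  9.75  9.25  9.75 11.25  8.25  9.75  8.25 10.75 10.75  7.25
  9.25  7.25  9.25  7.75 11.25]
top -x median -3.7499999999999933 [-4.25 -4.25 -4.75 -4.25 -7.75 -4.25 -2.75 -1.75 -3.25 -3.75 -5.25 -3.75
 -5.25 -2.25 -3.75 -2.25 -3.75]
top +y median 1.7500000000000118 [ 0.25  3.25  3.75  1.75  2.25  1.25  2.25  1.75  2.75  1.25 -0.75  0.75
  0.75  1.75 -0.75  2.25  0.75]Traceback (most recent call last):
  File "fin.py", line 17, in <module>
    edges('top',t,.03,(.055,.105));print('mark outer');edges('top',t,0,(.0725,.1225))
    ~~~~~^^^^^^^^^^^^^^^^^^^^^^^^^
  File "fin.py", line 13, in edges
    l=np.zeros(2);l[ax]=sg*(half[ax]+e);l[1-ax]=q;u=proj(n,np.r_[C+R2@l,z]).astype(np.float32)
                                                    ~~~~^^^^^^^^^^^^^^^^^^^
  File "h.py", line 21, in proj
    c=arm.calibration(n);K=np.array(c["intrinsics"]);T=np.array(c["cam_to_world"]);k=c["k1"]
ValueError: time passes only in moves, steps and waits
```

```bash
sed -i 's/^def shot/import functools\ncal=functools.lru_cache(None)(lambda n: arm.calibration(n))\ndef shot/; s/c=arm.calibration(n)/c=cal(n)/' h.py; sed -i 's/^t=shot.*/t=shot("top","t"+sys.argv[1]) if len(sys.argv)<3 else cv2.imread("pics\/t"+sys.argv[1]+".png")/' fin.py; python3 fin.py 43 x
python3 - <<'E'
from h import *
b=cv2.imread('pics/t43.png');h=cv2.cvtColor(b,cv2.COLOR_BGR2HSV)
for r in range(160,236,1):
    print(r,''.join('o' if (h[r,x,0]<20 and h[r,x,1]>90 and h[r,x,2]>50) else '#' if h[r,x,2]>175 else '-' if h[r,x,2]>90 else '.' for x in range(298,402)))
E
```

```text
top +x median 9.250000000000018 [ 7.25 10.75  9.75  9.25  9.75 11.25  8.25  9.75  8.25 10.75 10.75  7.25
  9.25  7.25  9.25  7.75 11.25]
top -x median -3.7499999999999933 [-4.25 -4.25 -4.75 -4.25 -7.75 -4.25 -2.75 -1.75 -3.25 -3.75 -5.25 -3.75
 -5.25 -2.25 -3.75 -2.25 -3.75]
top +y median 1.7500000000000118 [ 0.25  3.25  3.75  1.75  2.25  1.25  2.25  1.75  2.75  1.25 -0.75  0.75
  0.75  1.75 -0.75  2.25  0.75]
top -y median -0.24999999999999 [-0.75 -0.75 -1.25 -0.25 -0.25 -0.75  1.25 -1.25  0.25 -2.25 -0.25 -0.75
  0.75 -0.25 -0.75 -0.25  1.25]
mark outer
top +x median 1.2500000000000113 [ 3.25 -0.25  1.25 -0.75  2.75  2.25  0.75  2.25  0.75  4.25  0.25  3.75
  0.25  1.75  0.25  3.75 -0.25]
top -x median 2.250000000000012 [ 6.75  0.25  9.75  8.75  4.25  2.75 -0.25  3.25 -0.25  1.25  2.25  3.75
  2.25  2.25  0.75  1.25  2.75]
top +y median 1.2500000000000113 [ 2.25  2.25  1.25  2.25  0.25  2.25  1.25  0.25  1.25  1.25  0.25  1.25
  2.25  0.75  1.75 -0.25  2.25]
top -y median 1.5000000000000115 [11.25  1.25  0.75 -0.25  0.75  1.25  2.25  1.75  3.75  2.25  2.25  1.25
  1.75  0.75  2.25 
[... 7622 characters left out ...]
##############################################
230 ....................................................-###################################################
231 ...................................................--###################################################
232 ...................................................--###################################################
233 ...................................................--###################################################
234 ...................................................--###################################################
235 ...................................................-####################################################
```

```bash
cat > gap.py <<'E'
import sys
from h import *
np.set_printoptions(precision=2,suppress=True)
C=np.array([.6203,-.0387]);y=np.radians(-6.55);R2=np.array([[np.cos(y),-np.sin(y)],[np.sin(y),np.cos(y)]])
ims={'side':shot('side','s'+sys.argv[1]),'top':shot('top','t'+sys.argv[1])}
for n,im in ims.items():
    g=cv2.cvtColor(im,cv2.COLOR_BGR2GRAY).astype(np.float32)
    for nm,ax,sg,m,t in(('-x',0,-1,.0645,.055),('-y',1,-1,.1145,.105)):
        out=[]
        for q in np.linspace(-.85,.85,9)*(.105 if ax==0 else .055):
            d=np.arange(m+.006,t-.012,-.0005);v=[]
            for e in d:
                l=np.zeros(2);l[ax]=sg*e;l[1-ax]=q;u=proj(n,np.r_[C+R2@l,0]);v.append(cv2.getRectSubPix(g,(1,1),(float(u[0]),float(u[1])))[0,0])
            v=cv2.GaussianBlur(np.array(v,np.float32),(0,0),1).ravel() if 0 else np.array(v)
            k=int(np.argmin(v[4:-4]))+4;hi=v[:k].max();lo=v[k];a=[i for i in range(k) if v[i]>=(hi+lo)/2]
            up=v[k:].max();b=[i for i in range(k,len(v)) if v[i]>=lo+25]
            out.append((q*1000,d[a[-1]]*1000 if a else 0,d[b[0]]*1000 if b else 0,lo,up))
        print(n,nm);print(np.array(out).T)
E
python3 gap.py 44
```

```text
side -x
[[-89.25 -66.94 -44.62 -22.31   0.    22.31  44.62  66.94  89.25]
 [ 65.    65.    65.    65.    65.    65.    65.    65.    65.  ]
 [ 54.5   53.    53.5   53.    53.5   53.5   53.    53.    53.  ]
 [ 56.65  58.3   56.07  60.54  56.72  58.94  55.8   57.51  57.34]
 [163.48 226.91 226.04 229.76 223.71 225.68 224.83 223.77 224.05]]
side -y
[[-46.75 -35.06 -23.38 -11.69   0.    11.69  23.37  35.06  46.75]
 [111.5  112.   111.5  112.   111.5  112.   112.   112.   112.  ]
 [101.5  101.5  101.   102.   101.   102.   101.   102.5  101.  ]
 [103.   112.06 107.65 110.14 111.48 111.31 111.65 110.04 108.1 ]
 [158.56 164.2  163.64 164.6  163.87 165.61 164.55 164.96 163.11]]
top -x
[[-89.25 -66.94 -44.62 -22.31   0.    22.31  44.62  66.94  89.25]
 [ 55.    55.    52.5   58.5   63.    63.    63.    63.    63.  ]
 [  0.     0.     0.    43.    49.    49.    48.    49.    49.  ]
 [182.22 190.49 189.24 146.67  67.07  67.8   66.74  63.12  61.2 ]
 [206.21 205.59 191.38 176.36 192.25 183.8  182.22 182.13 175.88]]
top -y
[[-46.75 -35.06 -23.38 -11.69   0.    11.69  23.37  35.06  46.75]
 [113.5  114.   114.   114.   114.5  114.   114.5  114.   114.5 ]
 [102.5  107.   107.   107.   107.5  107.   107.5  107.   107.5 ]
 [145.18 123.77 132.96 123.39 127.7  123.14 124.62 128.29 124.51]
 [178.54 203.83 193.77 181.19 194.11 180.7  191.85 184.54 184.32]]
```

The side view shows the gap to the line on the -x side is about 12.5 mm, where a centred tray would have 9.5. The tray is square, about 3 mm too far in +x. I regrip the wall and pull it back 3 mm.

Request:
{"name": "play_rows", "arguments": {"increments": [[[0.5, 0.5, 0, 0], [1.0, 1.0, 0, 0], [1.0, 1.0, 0, 0]]]}}

```text
t: 78.72
tool_pos: [0.4758, -0.1282, 0.1311]
tool_rot: [-2.095, 2.34, -0.001]
force: [-0.9, -0.7, -0.2]
width: 0.399
gripper_force: 0.0
```

Request:
{"name": "play_rows", "arguments": {"increments": [[[0.5, 0.5, 0, 0], [0.985, 1.0, 0, 0], [0.985, 1.0, 0, 0], [0.985, 1.0, -0.4, 0], [0.985, 1.0, -0.8, 0], [0.985, 1.0, -0.99, 0], [0.985, 1.0, -0.99, 0], [0.985, 1.0, -0.99, 0]]]}}

```text
t: 79.72
tool_pos: [0.5719, -0.0314, 0.0333]
tool_rot: [-2.09, 2.344, -0.002]
force: [0.4, -0.7, 0.2]
width: 0.403
gripper_force: 0.0
```

Request:
{"name": "play_rows", "arguments": {"increments": [[[0, 0, 0, 0], [0, 0, 0, 0], [0, 0, 0, 0], [0, 0, 0, 0], [0, 0, 0, 0], [0, 0, 0, 0]]], "claw": 0.0}}

```text
t: 80.47
tool_pos: [0.5714, -0.0314, 0.0335]
tool_rot: [-2.09, 2.345, -0.001]
force: [-3.2, 1.7, 5.6]
width: 0.037
gripper_force: 62.1
```

Request:
{"name": "play_rows", "arguments": {"increments": [[[-0.01, -0.001, 0, 0], [-0.02, -0.003, 0, 0], [-0.03, -0.005, 0, 0], [-0.04, -0.007, 0, 0], [-0.04, -0.007, 0, 0], [-0.04, -0.007, 0, 0]]]}}

```text
t: 81.22
tool_pos: [0.5696, -0.0319, 0.0335]
tool_rot: [-2.088, 2.341, -0.005]
force: [4.9, 0.4, 3.1]
width: 0.038
gripper_force: 61.7
```

```bash
python3 gap.py 45 | head -11
```

```text
side -x
[[-89.25 -66.94 -44.62 -22.31   0.    22.31  44.62  66.94  89.25]
 [ 65.5   65.5   65.    65.    65.5   65.5   65.5   64.    66.5 ]
 [ 55.5   54.5   54.5   54.5   54.5   55.5   50.     0.    54.  ]
 [ 55.68  60.69  59.82  60.49  62.09  54.8   43.12  45.03  47.4 ]
 [177.4  224.62 224.07 226.42 225.21 163.14 110.32  48.76  76.75]]
side -y
[[-46.75 -35.06 -23.38 -11.69   0.    11.69  23.37  35.06  46.75]
 [112.   112.   111.5  111.5  111.5  112.   111.5  112.   112.  ]
 [102.5  102.   101.5  102.   101.   102.5  101.   102.5  101.  ]
 [109.28 124.8  118.95 124.19 123.57 119.64 124.38 117.59 121.3 ]
```

Request:
{"name": "play_rows", "arguments": {"increments": [[[-0.01, -0.002, 0, 0], [-0.02, -0.005, 0, 0], [-0.025, -0.005, 0, 0], [-0.025, -0.005, 0, 0], [-0.025, -0.005, 0, 0]]]}}

```text
t: 81.95
tool_pos: [0.5672, -0.0324, 0.0335]
tool_rot: [-2.088, 2.341, -0.006]
force: [4.5, 0.9, 2.7]
width: 0.036
gripper_force: 61.6
```

Request:
{"name": "play_rows", "arguments": {"increments": [[[0, 0, 0, 0], [0, 0, 0, 0], [0, 0, 0, 0], [0, 0, 0.2, 0], [0, 0, 0.6, 0], [0, 0, 1.0, 0]]], "claw": 0.4}}

```text
t: 82.7
tool_pos: [0.564, -0.0329, 0.133]
tool_rot: [2.089, -2.344, -0.001]
force: [0.0, 0.1, -0.7]
width: 0.399
gripper_force: 0.0
```

Request:
{"name": "play_rows", "arguments": {"increments": [[[-0.5, -0.4, 0.2, 0], [-1.0, -0.9, 0.3, 0], [-1.0, -1.0, 0.3, 0]]]}}

```text
t: 83.08
tool_pos: [0.4623, -0.1341, 0.1633]
tool_rot: [-2.088, 2.346, -0.001]
force: [0.8, -0.2, -0.5]
width: 0.399
gripper_force: 0.0
```

Request:
{"name": "play_rows", "arguments": {"increments": [[[-0.5, -0.5, 0, 0], [-1.0, -1.0, 0, 0], [-1.0, -1.0, 0, 0], [-1.0, -1.0, 0, 0]]]}}

```text
t: 83.58
tool_pos: [0.364, -0.2332, 0.1623]
tool_rot: [-2.088, 2.348, 0.0]
force: [-0.4, -0.1, -0.2]
width: 0.401
gripper_force: 0.0
```

```bash
python3 gap.py 46 | head -12; python3 ends.py 47
python3 - <<'E'
from h import *
b=cv2.imread('pics/s46.png');h=cv2.cvtColor(b,cv2.COLOR_BGR2HSV)
for r in range(222,290,2):
    print(r,''.join('o' if (h[r,x,0]<20 and h[r,x,1]>90 and h[r,x,2]>50) else '#' if h[r,x,2]>190 else '-' if h[r,x,2]>110 else '.' for x in range(324,396)))
b=cv2.imread('pics/t46.png');h=cv2.cvtColor(b,cv2.COLOR_BGR2HSV)
for r in range(168,224,2):
    print(r,''.join('o' if (h[r,x,0]<20 and h[r,x,1]>60 and h[r,x,2]>50) else '#' if h[r,x,2]>185 else '-' if h[r,x,2]>90 else '.' for x in range(298,402)))
E
```

```text
side -x
[[-89.25 -66.94 -44.62 -22.31   0.    22.31  44.62  66.94  89.25]
 [ 65.5   65.5   65.    65.    65.5   65.    65.5   65.    65.  ]
 [ 56.    55.5   55.    55.5   55.5   55.5   55.5   55.5   55.  ]
 [ 66.62  66.99  70.94  68.98  72.55  69.55  73.09  72.09  77.99]
 [164.9  237.15 237.03 238.05 237.96 238.14 237.91 237.78 237.91]]
side -y
[[-46.75 -35.06 -23.38 -11.69   0.    11.69  23.37  35.06  46.75]
 [111.5  112.   111.5  112.   112.   112.   112.   112.   112.  ]
 [101.5  101.   101.5  101.5  101.5  102.   101.5  102.5  101.5 ]
 [114.58 118.12 114.85 116.21 116.95 116.44 114.57 114.53 113.08]
 [162.59 163.52 164.11 163.59 164.02 163.17 164.33 163.61 163.47]]
top [([229.1, 251.2], 9), ([212.8, 253.8], 13), ([192.7, 267.5], 32), ([227.6, 266.7], 15), ([220.5, 276.4], 40)]
side [([272.2, 167.5], 8), ([266.3, 204.4], 21)]
83.775 [ 0.3654 -0.2321  0.1622] [-0.4856 -0.2017  0.5845] 0.39978456050577366
222 ...........................................................---######---.
224 ........................................................................
226 ......................
[... 4789 characters left out ...]
#######################----#--###--...........
212 ...--###-..........-----------------#############################################---#---###--...........
214 ...--###-------....................----------------######----####################---##--###--...........
216 ...--##############------------...................--------#######################--##---###-............
218 .....---------#####################------------........--###########################----###--...........
220 ...................----------#####################-------##################################-----------..
222 .................................-----------#########---###########################################-----
```

The tray is centred to within about 1 mm, and both jars still stand (side amber at (358,240) and (366,265)). I check the rods.

Run:
```python
from h import *
b=cv2.imread('pics/s47.png');h=cv2.cvtColor(b,cv2.COLOR_BGR2HSV)
def A(h,y0,y1,x0,x1):
  for r in range(y0,y1,2):
    print(r,''.join('o' if (h[r,x,0]<14 and h[r,x,1]>140 and h[r,x,2]>80) else 'b' if (100<h[r,x,0]<125 and h[r,x,1]>95 and h[r,x,2]>50) else '-' if h[r,x,2]>110 else '.' for x in range(x0,x1)))
A(h,150,216,236,300)
A(cv2.cvtColor(cv2.imread('pics/t47.png'),cv2.COLOR_BGR2HSV),240,290,184,250)
```

```text
150 ----------------------------------------------------------------
152 ----------------------------------------------------------------
154 ----------------------------------------------------------------
156 ----------------------------------------------------------------
158 ----------------------------------------.-----------------------
160 ---------------------------------------..-----------------------
162 ----------------------b--------------------------------------..-
164 ----------------------bb----------------------------------------
166 ------------------------------------bb--------------------------
168 ----------------------ooo----------bbb--------------------------
170 .----------------------ooo----------b---------------------------
172 ...-------------------ooooo------ooo----------------------------
174 ....------------------ooooo------ooooo--------------------------
176 ......-----------------ooooo----ooooo---------------------------
178 ........---------------ooooo----ooooo---------------------------
180 .........--------------ooooo----ooooo.ooo--------------------
[... 2251 characters left out ...]
.-bbbbbb.-ooooooooooooooo-----ooooooo---b-----...............
272 .....................oooooo-ooooooooooo---oo------................
274 ...........................---.---------b--------................-
276 ...........................----bbbbbbbbbbbb-----...............---
278 .............................----bbbbbbbb------...............----
280 ...............................--------------...............------
282 ...........................................................-------
284 ...........................................................-------
286 .............................................................-----
288 ................................................................--
```

```bash
python3 -c "
from bench import arm
print(arm.close_job())"
```

```text
the job is handed in; nothing more can be done
None
```

The job is handed in: both amber jars stand in the tray, which sits square in the white outline, centred to about 1 mm; all three rods stand leaning in the cup. One rod slipped from the grip twice, landed once across the spatula blade and was recovered; I did not check afterwards whether the spatula had shifted.

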